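Lock the pressure pot's lid and fill it with the two-stage air gun

ROBOT

A 6-joint arm with a two-finger parallel gripper is mounted at the origin on the work surface. World frame = base frame: x ahead of the robot, y to its left, z up, the work surface at z = 0. Lengths are in m, angles in rad, forces in N, time in s.
With the tool pointing down it reaches from about 0.35 to 0.85 m from the base axis. Payload 8.1 kg.
Tool frame: the origin (TCP) lies between the finger pads; the fingertips stand 17 mm ahead of it and the grasp point (between the pads) lies 2 mm behind it; z points along the fingers, y is the direction in which the jaws open and shut (so a half turn about z gives the same grasp; the last joint's range is limited). The gripper opens to 93 mm and grips with 3 to 60 N. Pads are 15 mm wide; open, the fingers measure 128 mm over their backs; the gripper's body (75 mm by 188 mm) begins 65 mm behind the grasp point.
Start: joints at [-1.334, 0.13, 1.488, -0, 1.523, -0.085], TCP at [0.19, -0.569, 0.236] pointing down, gripper open.
Joint ranges: [-2.96, 2.96], [-0.89, 2.26], [0.02, 2.5], [-1.34, 4.48], [0, 2.73], [-2.66, 2.66]. Speed limits (rad/s): [2.39, 2.39, 2.79, 3.14, 3.14, 3.14].

INTERFACE

Orientations are given as a rotation vector (axis times angle).
In Python, from cell import telemetry, imaging, close_job gives the robot as it stands.
- The arm moves only by the tool apply_moves, never from a script. Its argument "deltas" is a list of rows, each a list of 5 numbers: the finger opening in mm, from 0 to 93, then the shift along the tool's x, y, z in units of 30 mm (1.0 is 30 mm), then the turn about the tool's z in units of 5 degrees (1.0 is 5 degrees). In form: [[claw, dx, dy, dz, twist], ...]. A call has 1 to 12 rows; each row shifts and turns the commanded pose from where the row before left it, along the tool's axes as they then stand; what a row does not reach is not made up. A row lasts 1/12 s, in which the tool goes at most 41.7 mm and 7.16 degrees, less where a joint would pass 70% of its speed; a pose out of reach is approached as far as the arm can. A call is refused whole if a number of a shift passes 1 or a number of a turn 1, either way. A call with a gripper value outside its range is refused whole. The fingers move at their own pace and stop on an object; "newtons" is the grip in N (left out, the last holds). Time passes only in rows, so rows that do not move let the fingers close. It gives the time, the measured TCP pose, the force and the opening at its end, in the units of the state.
- telemetry.state(): the state, without advancing time (a new reading comes with each control period).
- imaging.grab_frame(name): name is "scene" or "top"; returns the picture (420x560x3 uint8, blue, green, red); there is no depth.
- imaging.get_calibration(name): a dict with "intrinsics" (3x3 intrinsics, pixels), "R" (3x3) and "t" (3): a world point X has camera coordinates R X + t. Camera axes: x right, y down, z forward; pixel columns grow to the right and rows downward; lengths in m; the calibration is good to about 2 mm. A picture is of the moment at which its call begins. get_calibration takes no time and is no camera call.
- close_job(): hands the job in, once; it reports no verdict.
The state is a dict: "clock": time; "qpos": joint angles; "joint_vel": joint speeds; "joint_torque": joint torques, N m; "eef_pos": TCP position; "tcp_rot": TCP orientation; "force": force on the tool from outside, world axes, zero at the start; "wrist_torque": the same for the moment, N m; "finger_gap": finger opening in m.
Only numpy, scipy, OpenCV 4.12 (cv2) and the standard library are available. Lean on these libraries where they do the work, as an engineer would, in place of code of your own. Each camera call takes 0.05 s, during which the arm holds its last target.

TASK

Close the open pressure pot: set the lid with the two side pins and the bar handle into it, pins between the pot's two lips, and turn it clockwise (seen from above) until it is fully home and tight. Then squeeze the trigger of the bench-mounted filling gun against its grip: take it up to its pressure point and wait there for a second (slow fill), squeeze on through to the end of the second stage and keep it there for two seconds (full flow), then let go of it. Never squeeze into the second stage before the lid is tight, squeeze rather than shove the gun to the end of its floating mount, and leave the other things on the bench where they are.

Things in the scene. Friction and masses are not known exactly. Their poses are not given: they have to be found in the camera images.
- pot: Round open aluminium pressure pot fixed to the bench: outer diameter 132 mm, inner 124, wall top 70 mm up, two opposite steel lips at the mouth up to 83 mm. Origin: centre of its underside on the bench; z up, the two pins of the lid end up along its x axis. A brass valve 41 mm long sticks out at +x, 30 mm up. Angles below: about the pot's +z (counter-clockwise from above), from its x axis.
- pot_lip (a point): Middle of the first lip's ramp, 60 mm from the pot's axis at +14 degrees, 74 mm up. Lips reach inward to 53 mm from the axis and span -12 to +36 and 168 to 216 degrees; the pins go down in the gaps between. The lips' undersides are ramps, 76.5 mm up at the +36 (216) degree end, 72 mm at 0 (180); blocks stop the pins there.
- pot_mouth (a point): Point on the pot's axis, 62 mm above the bench (top of the seal ring): where the centre of the lid's underside rests before turning. Put the lid in with its x axis 45 to 155 degrees counter-clockwise of the pot's x axis (70 is good), then turn it clockwise to the stops, where the x axes are parallel (either way round). The ramps bite over the last 14 degrees and draw the lid down 2 mm.
- seal (a joint): How far the pot's sprung rubber seal ring (82 mm across, turns freely with the lid) is pressed down, in m: 0 free, and still 0 with the lid only resting on it; about 0.002 when the lid is tight; 0.0045 at most. It takes 4 N to start and 1.5 N more per mm.
- lid: The pot's lid, loose, 250 g (20 % more or less), lying handle up: grey disc 98 mm across, 16 mm thick, two round steel pins 8 mm thick at +x and -x out to 59 mm from the centre (pin axis 8 mm above the underside), black bar handle on top along x, 84 mm long, 16 wide, from 16 to 54 mm above the underside. Origin: centre of the underside; z up. Same either way round. Turning takes up to 0.4 N m.
- lid_handle (a point): Middle of the lid's bar handle, 40 mm above the lid's underside: pinch the bar here across its 16 mm width (along the lid's y axis).
- gun_bracket: Steel plate 140 x 70 mm fixed to the bench, carrying the filling gun grip up. Origin: centre of its underside; x from the trigger side (-x) to the back of the grip (+x), z up. Black upright grip 22 mm (x) by 26 mm (y), centred at x = 7 mm, 51 to 172 mm above the bench. From 65 mm up, nothing else stands beside grip and trigger: fingers come down from above, one before the roller, one behind the grip.
- trigger_roller (a point): Centre of the trigger's roller bar (12 mm thick, 26 mm long along y), 134 mm above the bench, on the -x side of the grip, atop a steel lever hinged 50 mm up at bracket x = -24 mm. Squeezing moves it towards +x. Across roller and grip: 59 mm at rest, 48 at the pressure point, 37 fully squeezed.
- grip_back (a point): Middle of the grip's back face (+x side), at the roller's height of 134 mm; moves with the gun on its mount.
- gun_float (a joint): How far the whole gun has slid along the bracket's x axis, in m, -0.025 to 0.025; a weak spring (0.08 N per mm) centres it at 0, so that the gun follows closing fingers. It must stay off its ends (within 22 mm of 0) while the trigger is squeezed.
- first_stage (a joint): First-stage angle of the trigger, rad: 0 at rest, 0.13 at the pressure point (11 mm at the roller). Takes 1 N at first and 4 N at the end, at the roller; then it is at its limit.
- second_stage (a joint): Further trigger angle past the pressure point, rad: 0 until the force at the roller exceeds about 9 N, 0.13 at the end of the second stage (11 mm more at the roller), where it takes 14 N. A squeeze of 6 to 8 N rests at the pressure point; 20 N goes to the end.
- model_a: Bystander: white plaster tooth model, 36 x 46 x 38 mm. Origin under its centre.
- model_b: Bystander: white plaster tooth model, 36 x 46 x 30 mm. Origin under its centre.
- jar: Bystander: small amber jar with white cap, 42 mm diameter, 62 mm high. Origin under its centre.
- spare_cover: Bystander: plain grey cover 84 mm in diameter with a round black knob and no pins, 40 mm high in all; not the pot's lid. Origin under its centre.
- articulator: Bystander: steel articulator with plaster casts, 70 x 75 mm, 82 mm high. Origin under its centre.
- mixing_bowl: Bystander: black rubber mixing bowl, 90 mm across, 55 mm high. Origin under its centre.
- denture: Bystander: pink denture with white teeth, 40 x 50 mm, 18 mm high. Origin under its centre.
- pliers: Bystander: pliers with black handles, 135 mm long, 10 mm high, lying flat. Origin at the rivet, jaws to +x.
There are look-alikes about, which are no part of the job. Leave any blue look-alike of the gun_bracket alone. Leave any red or turquoise look-alike of the lid alone.

How it is judged:
On the way, in this order (a step that is already met when the one before it is completed fails the run):
1. the lid is in the pot and turned tight (value of joint seal above 0.001 m and angle between the x axis of lid and the x axis of pot, either way round below 0.13 rad and horizontal distance between lid and pot below 0.006 m and z of lid in the frame of pot between 0.055 and 0.0615 m and angle between lid's own z axis and vertical below 0.06 rad), for 0.2 s.
2. the trigger is held at its pressure point (first stage taken up, second not entered) for at least 0.5 s, the gun off the ends of its mount (all of step 1 and value of joint first_stage above 0.1 rad and value of joint second_stage below 0.03 rad and value of joint gun_float between -0.022 and 0.022 m), for 0.5 s.
3. the trigger is held at the end of the second stage for at least 1 s, the gun off the ends of its mount (all of step 1 and value of joint second_stage above 0.1 rad and value of joint gun_float between -0.022 and 0.022 m), for 1 s.
At the end, for the whole second after the job is handed in: The lid is locked in the pot: upright (within 3 degrees), centred within 6 mm, its pins within 7 degrees of the stops and the seal pressed down by more than 1 mm; the trigger is released and back at rest; everything else on the bench is within 40 mm of where it was (all of step 1 and value of joint first_stage below 0.03 rad and value of joint second_stage below 0.02 rad and linear speed of lid below 0.02 m/s and not (distance of model_a from where it was at the start of the episode above 0.04 m) and not (distance of model_b from where it was at the start of the episode above 0.04 m) and not (distance of jar from where it was at the start of the episode above 0.04 m) and not (distance of spare_cover from where it was at the start of the episode above 0.04 m) and not (distance of articulator from where it was at the start of the episode above 0.04 m) and not (distance of mixing_bowl from where it was at the start of the episode above 0.04 m) and not (distance of denture from where it was at the start of the episode above 0.04 m) and not (distance of pliers from where it was at the start of the episode above 0.04 m)); the robot touches nothing.
It fails at once if the trigger enters the second stage before the lid is tight (value of joint second_stage above 0.04 rad and not (value of joint seal above 0.001 m and angle between the x axis of lid and the x axis of pot, either way round below 0.13 rad and horizontal distance between lid and pot below 0.006 m and z of lid in the frame of pot between 0.055 and 0.0615 m and angle between lid's own z axis and vertical below 0.06 rad)).
It fails at once if another thing on the bench is pushed away by more than 40 mm (distance of any of model_a, model_b, jar, spare_cover, articulator, mixing_bowl, denture, pliers from where it was at the start of the episode above 0.04 m).
It also fails if it takes over 72 s, if anything falls off the work surface, if the arm or the gripper's body presses on something with over 40 N, if the wrist force passes 120 N, or if a joint passes its speed limit or range.

## Working session

There is one attempt and no reset: what is moved stays moved. The work goes in short steps, Python scripts to look and compute and a tool call to move; the robot and the scene stay as the last step left them, time stands still between calls to the robot, and variables do not carry over. Pictures are saved under pics/ and viewed, and the job is handed in when it is done.

Besides the shell and the picture viewer there is one more tool, called after "Emit:" as name(argument=value, ...) on one line, values as JSON. apply_moves: Moves the arm, as the interface text tells. Its arguments: {"type":"object","properties":{"deltas":{"type":"array","items":{"type":"array","items":{"type":"number"}}},"newtons":{"type":"number"}},"required":["deltas"]}

```bash
mkdir -p pics; ls
python3 - <<'E'
from cell import telemetry, imaging
import cv2
for n in ["scene","top"]:
    im=imaging.grab_frame(n); cv2.imwrite(f"pics/{n}0.png",im)
    c=imaging.get_calibration(n); print(n,c)
print(telemetry.state())
E
```

```text
pics
scene {'intrinsics': array([[512.34661655,   0.        , 284.36986448],
       [  0.        , 512.34661655, 207.89865504],
       [  0.        ,   0.        ,   1.        ]]), 'R': array([[ 0.80744417,  0.58994124,  0.00179899],
       [ 0.37361329, -0.50899447, -0.77545969],
       [-0.45655998,  0.62681254, -0.63139451]]), 't': array([-0.44221335, -0.04832263,  1.53999596])}
top {'intrinsics': array([[452.60641922,   0.        , 279.011707  ],
       [  0.        , 452.60641922, 210.7422035 ],
       [  0.        ,   0.        ,   1.        ]]), 'R': array([[ 0.01380097, -0.99989497, -0.00442482],
       [-0.99878578, -0.01357609, -0.0473566 ],
       [ 0.04729156,  0.00507301, -0.99886825]]), 't': array([0.07747576, 0.48246124, 1.32543185])}
{'clock': 0.1, 'qpos': array([-1.33438450e+00,  1.31055198e-01,  1.48915116e+00, -2.04960192e-05,
        1.52295776e+00, -8.53923199e-02]), 'joint_vel': array([-0.00069029, -0.00227648, -0.00050967, -0.00087878,  0.00024702,
       -0.00118654]), 'joint_torque': array([ 9.69125467e-04, -5.61340249e+01, -4.93097556e+01,  7.69661483e-02,
        2.91433081e-02, -6.00625094e-05]), 'eef_pos': array([ 0.18967744, -0.56874425,  0.23472104]), 'tcp_rot': array([-3.09946774e+00, -5.03061194e-01,  2.18171519e-04]), 'force': array([ 0.27826844, -0.36100771, -0.17732365]), 'wrist_torque': array([-0.00112099, -0.05255284, -0.02229366]), 'finger_gap': 0.09304504170434305}
```

View pics/scene0.png

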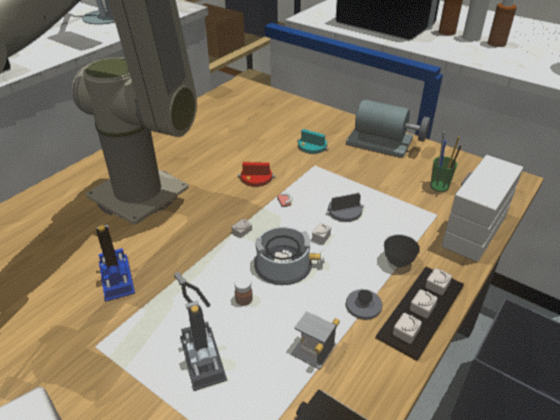

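View pics/top0.png

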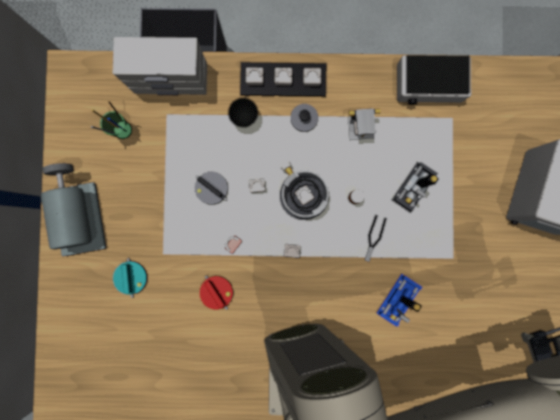

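The scene view shows the grey lid at about (346,207), the pot at (283,255) with its valve at (315,257), and the gun at (200,340). In the top view these are at (211,187), (304,195) and (415,187). I'll enlarge those areas next.

Run:
```python
import cv2,numpy as np
t=cv2.imread("pics/top0.png");s=cv2.imread("pics/scene0.png")
def cr(im,x,y,w,h,k): return cv2.resize(im[y:y+h,x:x+w],None,fx=k,fy=k,interpolation=cv2.INTER_CUBIC)
cv2.imwrite("pics/c_lid.png",np.hstack([cr(t,180,155,65,65,6),cr(s,315,175,65,65,6)]))
cv2.imwrite("pics/c_pot.png",np.hstack([cr(t,265,155,80,80,5),cr(s,240,215,90,80,4) if 0 else cr(s,245,215,80,80,5)]))
cv2.imwrite("pics/c_gun.png",np.hstack([cr(t,380,150,70,70,5),cr(s,170,295,65,100,5)[:350]]))
cv2.imwrite("pics/c_gun2.png",cr(s,170,295,65,100,6))
```

```text
(no output)
```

View pics/c_lid.png

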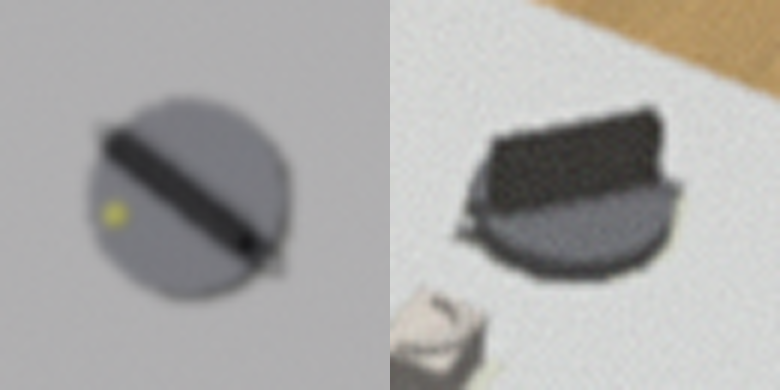

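View pics/c_pot.png

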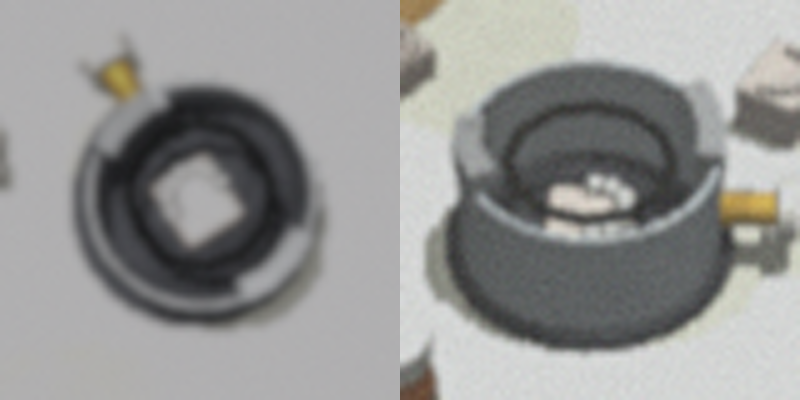

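View pics/c_gun.png

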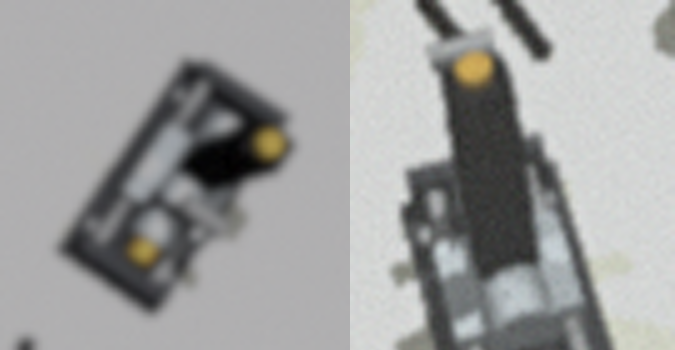

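View pics/c_gun2.png

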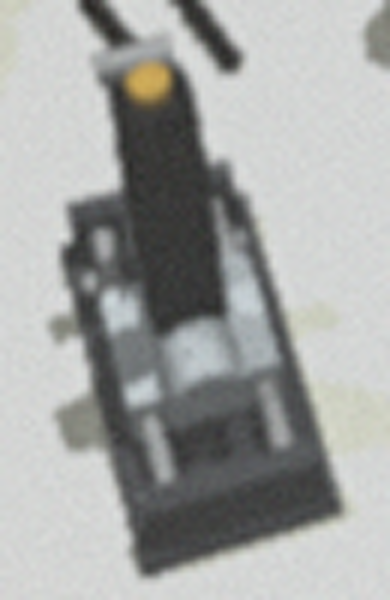

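```bash
cat > h.py <<'E'
import numpy as np,cv2
from cell import telemetry, imaging
def cal(n):
    c=imaging.get_calibration(n); return c["intrinsics"],c["R"],c["t"]
def ray(n,uv,z):
    K,R,t=cal(n); d=R.T@np.linalg.solve(K,[uv[0],uv[1],1.]); o=-R.T@t
    return (o+d*(z-o[2])/d[2])[:2]
def proj(n,X):
    K,R,t=cal(n); p=K@(R@np.asarray(X,float)+t); return p[:2]/p[2]
def tri(a,b):
    A=[];B=[]
    for n,uv in(("top",a),("scene",b)):
        K,R,t=cal(n);d=R.T@np.linalg.solve(K,[uv[0],uv[1],1.]);d/=np.linalg.norm(d);o=-R.T@t
        P=np.eye(3)-np.outer(d,d);A.append(P);B.append(P@o)
    return np.linalg.solve(A[0]+A[1],B[0]+B[1])
E
python3 - <<'E'
from h import *
f=lambda x,y:tuple(x) 
T=lambda cx,cy:(380+cx/5-.4,150+cy/5-.4)
S=lambda cx,cy:(170+cx/6-.4,295+cy/6-.4)
for n in("top","scene"):
    K,R,t=cal(n);print(n,-R.T@t)
print("gun plate corners top")
for c in[(190,60),(290,108),(155,312),(60,247)]: print(ray("top",T(*c),.005))
print("plate scene front L,R", ray("scene",S(145,575),0),ray("scene",S(340,510),0), "left/back corner",ray("scene",S(70,210),.01),ray("scene",S(225,165),.01))
print("knob tri",tri(T(270,145),S(148,80)))
print("roller scene",ray("scene",S(100,65),.134),ray("scene",S(170,45),.134))
t=cv2.imread("pics/top0.png")
# lid handle & disc
hsv=cv2.cvtColor(t,cv2.COLOR_BGR2HSV)
roi=np.zeros(t.shape[:2],np.uint8);roi[160:215,185:240]=1
g=t.max(2)
m=((g<75)&(roi>0)).astype(np.uint8)
cs,_=cv2.findContours(m,0,1);c=max(cs,key=cv2.contourArea);r=cv2.minAreaRect(c);print("handle rect",r)
b=cv2.boxPoints(r);print(b,[ray("top",p,.054) for p in b])
m=((g<150)&(roi>0)).astype(np.uint8)
cs,_=cv2.findContours(m,0,1);c=max(cs,key=cv2.contourArea);print("lid hull",cv2.minEnclosingCircle(c),cv2.fitEllipse(c),ray("top",cv2.fitEllipse(c)[0],.012))
cv2.imwrite("pics/m1.png",cv2.resize(m*255,None,fx=1.4,fy=1.4))
E
```

```text
top [0.41812445 0.07729363 1.34712233]
scene [ 1.07821709 -0.72900484  0.93566828]
gun plate corners top
[ 0.63387369 -0.32682245]
[ 0.60589674 -0.38624511]
[ 0.48323678 -0.30599892]
[ 0.52110992 -0.24966202]
plate scene front L,R [ 0.59776292 -0.37745739] [ 0.63433116 -0.32037329] left/back corner [ 0.4766136  -0.28975512] [ 0.50860809 -0.24070961]
knob tri [ 0.56425529 -0.31688114  0.17202632]
roller scene [ 0.52271677 -0.30011601] [ 0.53558785 -0.27996119]
handle rect ((210.70001220703125, 187.40000915527344), (31.600004196166992, 5.000000476837158), 36.86989974975586)
[[196.56001 179.92001]
 [199.56001 175.92001]
 [224.84001 194.88   ]
 [221.84001 198.88   ]] [array([0.56473789, 0.32185625]), array([0.5763923 , 0.31348986]), array([0.52275387, 0.23976385]), array([0.51114648, 0.24814029])]
lid hull ((211.0, 188.5), 18.90115737915039) ((211.49655151367188, 187.94834899902344), (32.0118293762207, 34.915523529052734), 121.23182678222656) [0.54620771 0.28498589]
```

Plate, knob and roller give a consistent gun pose: knob at (0.564, -0.317, 0.172), trigger side towards the robot. Next I'll refine the pot and lid.

Run:
```python
from h import *
t=cv2.imread("pics/top0.png");s=cv2.imread("pics/scene0.png")
def cr(im,x,y,w,h,k): 
    c=cv2.resize(im[y:y+h,x:x+w],None,fx=k,fy=k,interpolation=cv2.INTER_CUBIC)
    return np.clip(c.astype(float)*1.6,0,255).astype(np.uint8)
cv2.imwrite("pics/p_top.png",cr(t,270,155,68,68,8))
cv2.imwrite("pics/p_sc.png",cr(s,248,222,80,66,8))
for n,im,box in(("top",t,(272,160,336,225)),("scene",s,(250,225,312,290))):
    x0,y0,x1,y1=box
    g=cv2.resize(im.max(2)[y0:y1,x0:x1],None,fx=4,fy=4,interpolation=cv2.INTER_CUBIC)
    m=(g<135).astype(np.uint8)
    cs,_=cv2.findContours(m,0,1);c=max(cs,key=cv2.contourArea)
    e=cv2.fitEllipse(cv2.convexHull(c));print(n,e[0][0]/4+x0-.375,e[0][1]/4+y0-.375,np.array(e[1])/4,cv2.boundingRect(c))
    cv2.imwrite(f"pics/pm_{n}.png",m*255)
```

```text
top 304.31314849853516 196.20235061645508 [48.4847908  51.93915176] (30, 47, 202, 196)
scene 281.9732971191406 256.7354316711426 [58.01970673 61.73257446] (13, 13, 235, 228)
```

View pics/p_top.png

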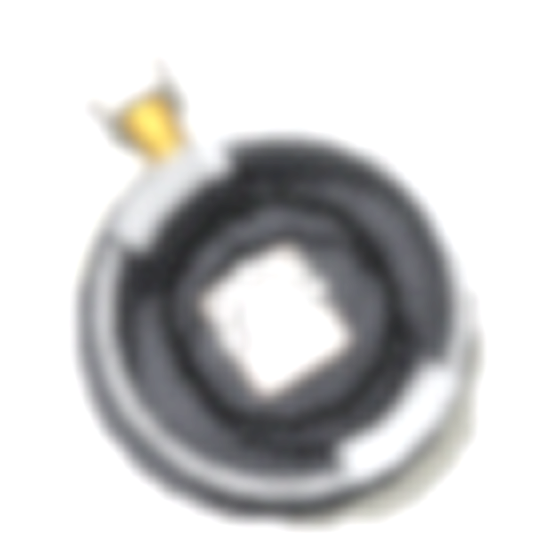

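View pics/p_sc.png

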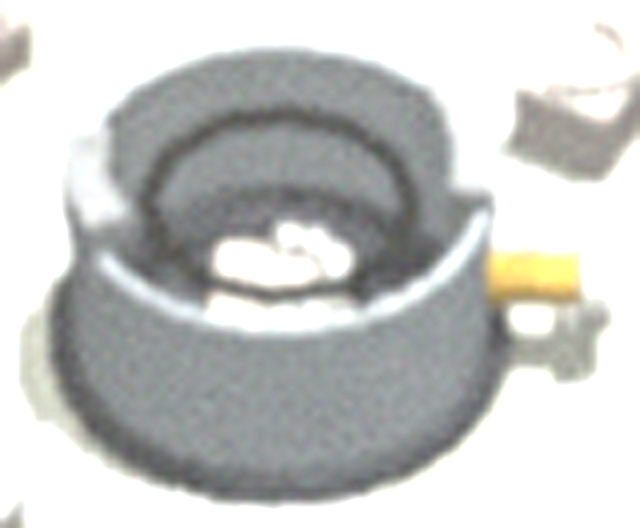

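View pics/pm_top.png

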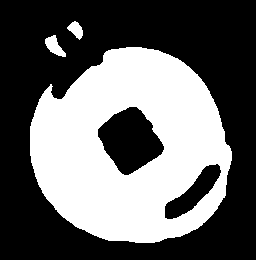

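Run:
```python
from h import *
T=lambda x,y:(270+x/8-.44,155+y/8-.44); S=lambda x,y:(248+x/8-.44,222+y/8-.44)
print("scene ring",ray("scene",S(281,201),.063)," top lips",ray("top",T(284,309),.083)," mask top",ray("top",(304.31,196.2),.05))
s=cv2.imread("pics/scene0.png");t=cv2.imread("pics/top0.png")
# valve brass
for n,im,b in(("top",t,(280,160,300,180)),("scene",s,(305,245,330,265))):
    h=cv2.cvtColor(im,cv2.COLOR_BGR2HSV);m=cv2.inRange(h,(12,110,70),(32,255,255));x0,y0,x1,y1=b
    k=np.argwhere(m[y0:y1,x0:x1]>0);c=k.mean(0)[::-1]+[x0,y0];print(n,"valve",c,len(k),ray(n,c,.03))
# ring in scene: darkest pixels ellipse
x0,y0=248,222
g=cv2.resize(s[y0:y0+66,x0:x0+80].max(2),None,fx=8,fy=8,interpolation=cv2.INTER_CUBIC)
# radial sampling about ring centre for darkest
def ringfit(im,x0,y0,c,rx,ry,angs,lo=.8,hi=1.2):
    P=[]
    g=cv2.GaussianBlur(im.max(2).astype(np.float32),(0,0),.6)
    for a in np.radians(angs):
        k=np.linspace(lo,hi,41);x=c[0]+k*rx*np.cos(a);y=c[1]+k*ry*np.sin(a)
        v=cv2.remap(g,x.astype(np.float32)[None],y.astype(np.float32)[None],1)[0]
        j=v.argmin();P.append((x[j],y[j]))
    return np.array(P)
P=ringfit(s,0,0,S(281,201),16.0,11.5,range(190,350,5),.75,1.25)
W=np.array([ray("scene",p,.065) for p in P])
A=np.c_[2*W,np.ones(len(W))];q=np.linalg.lstsq(A,(W**2).sum(1),rcond=None)[0];print("scene ring circle",q[:2],np.sqrt(q[2]+q[:2]@q[:2]))
# rim: far inner/outer edge; near bright edge z=.070
def edge(angs):
    P=[];c=S(300,195);g=cv2.GaussianBlur(s.max(2).astype(np.float32),(0,0),.5)
    for a in np.radians(angs):
        k=np.linspace(.6,1.25,66);x=c[0]+k*25*np.cos(a);y=c[1]+k*18*np.sin(a)
        v=cv2.remap(g,x.astype(np.float32)[None],y.astype(np.float32)[None],1)[0]
        j=v.argmax();P.append((x[j],y[j]))
    return np.array(P)
P=edge(range(35,150,5));W=np.array([ray("scene",p,.070) for p in P])
A=np.c_[2*W,np.ones(len(W))];q=np.linalg.lstsq(A,(W**2).sum(1),rcond=None)[0];print("scene near rim circle",q[:2],np.sqrt(q[2]+q[:2]@q[:2]))
o=s.copy()
big=cv2.resize(o[y0:y0+66,x0:x0+80],None,fx=8,fy=8)
for c in [(0.4616,0.0)]: pass
for p in P: cv2.circle(big,tuple(int(v) for v in ((p-[x0,y0])*8+3.5)),3,(0,0,255),-1)
cv2.imwrite("pics/rim.png",big)
```

```text
scene ring [0.53328539 0.01244759]  top lips [0.52818698 0.01144874]  mask top [0.52234455 0.01178752]
top valve [288.51851852 170.51851852] 27 [0.59865449 0.05779955]
scene valve [314.18867925 256.        ] 53 [0.59651447 0.05995501]
scene ring circle [0.53402505 0.01030584] 0.03912472374706464
scene near rim circle [ 0.55427381 -0.00663707] 0.034752188035283536
```

View pics/rim.png

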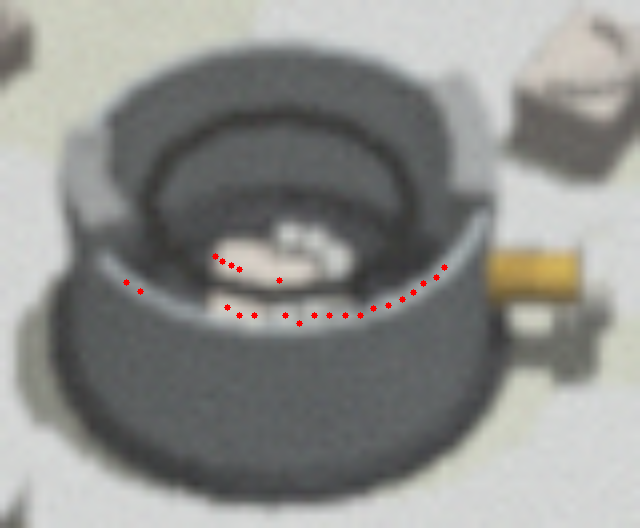

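Run:
```python
from h import *
T=lambda x,y:(270+x/8-.44,155+y/8-.44); S=lambda x,y:(248+x/8-.44,222+y/8-.44)
def circ(W):
    W=np.array(W);A=np.c_[2*W,np.ones(len(W))];q=np.linalg.lstsq(A,(W**2).sum(1),rcond=None)[0]
    r=np.sqrt(q[2]+q[:2]@q[:2]);print(q[:2],r,np.round((np.linalg.norm(W-q[:2],axis=1)-r)*1e3,1))
circ([ray("scene",S(*p),.07) for p in [(280,40),(200,58),(105,108),(370,58),(105,258),(180,312),(290,333),(400,308),(488,212)]])
circ([ray("top",T(*p),.07) for p in [(300,133),(400,175),(464,290),(88,320),(108,390),(150,442),(200,480),(270,499),(330,490)]])
# lids fine
t=cv2.imread("pics/top0.png");s=cv2.imread("pics/scene0.png")
x0,y0=190,165
g=cv2.resize(t[y0:y0+45,x0:x0+45].max(2),None,fx=8,fy=8,interpolation=cv2.INTER_CUBIC)
m=(g<82).astype(np.uint8);cs,_=cv2.findContours(m,0,1);c=max(cs,key=cv2.contourArea);r=cv2.minAreaRect(c)
print("handle",np.array(r[0])/8+[x0,y0]-.44,np.array(r[1])/8,r[2])
b=cv2.boxPoints(r)/8+[x0,y0]-.44
w=np.array([ray("top",p,.054) for p in b]);print(w,w.mean(0))
# scene handle top edge corners: crop c_lid right (x6 from 315,175, offset 390)
Q=lambda x,y:(315+(x-390)/6-.4,175+y/6-.4)
a,b2=ray("scene",Q(495,140),.054),ray("scene",Q(655,107),.054);print("scene handle top near/far edge",a,b2)
# disc centre in top: color
m=((g<150)&(g>0)).astype(np.uint8)
x=cv2.morphologyEx(m,cv2.MORPH_OPEN,cv2.getStructuringElement(2,(121,121)));cs,_=cv2.findContours(x,0,1);c=max(cs,key=cv2.contourArea)
(cx,cy),rr=cv2.minEnclosingCircle(c);e=cv2.fitEllipse(c);print("disc",cx/8+x0-.44,cy/8+y0-.44,rr/8,e[1],ray("top",(e[0][0]/8+x0-.44,e[0][1]/8+y0-.44),.014))
```

```text
[0.53311662 0.0139343 ] 0.06442101743157522 [ 1.6 -1.2  0.9 -0.8 -1.1 -0.2  0.8  0.4 -0.5]
[0.52790916 0.01308842] 0.0655640274958967 [-1.1 -0.   0.9  1.5  0.3 -1.4 -0.4  0.3 -0.2]
handle [210.92850166 187.59525352] [32.94098663  5.70210791] 37.492652893066406
[[0.56497382 0.32311223]
 [0.57815953 0.31342656]
 [0.52141435 0.23717906]
 [0.50828475 0.24687546]] [0.54320811 0.28014833]
scene handle top near/far edge [0.52214388 0.26073923] [0.56959244 0.32692229]
disc 211.4975 187.8725 17.892269134521484 (252.65135192871094, 280.2116394042969) [0.54632358 0.28248241]
```

```bash
cat >> h.py <<'E'
from scipy.spatial.transform import Rotation as Ro
def goto(xyz,yaw,s=None):
    s=s or telemetry.state();R=Ro.from_rotvec(s["tcp_rot"]).as_matrix()
    cy=np.degrees(np.arctan2(R[1,0],R[0,0]));tw=-(((yaw-cy)+180)%360-180)
    y=np.radians(yaw);ax=np.array([np.cos(y),np.sin(y)]);ay=np.array([np.sin(y),-np.cos(y)])
    d=np.array(xyz)-s["eef_pos"]
    print("t %.2f pos %s yaw %.1f tiltz %.4f gap %.4f F %s"%(s["clock"],s["eef_pos"].round(4),cy,R[2,2],s["finger_gap"],s["force"].round(1)))
    print("twist units %.2f; after it dx %.3f dy %.3f dz %.3f (units)"%(tw/5,d[:2]@ax/.03,d[:2]@ay/.03,-d[2]/.03))
E
python3 -c "
from h import *
goto((.549,.286,.2),54)"
```

```text
t 0.10 pos [ 0.1897 -0.5687  0.2347] yaw 18.4 tiltz -1.0000 gap 0.0930 F [ 0.3 -0.4 -0.2]
twist units -7.11; after it dx 30.090 dy -7.057 dz 1.157 (units)
```

Emit:
apply_moves(deltas=[[93, 0, 0, 0, -1], [93, 0, 0, 0, -1], [93, 0, 0, 0, -1], [93, 0, 0, 0, -1], [93, 0, 0, 0, -1], [93, 0, 0, 0, -1], [93, 0, 0, 0, -1.0], [93, 1, -0.235, 0, -0.11], [93, 1, -0.235, 0, 0], [93, 1, -0.235, 0, 0], [93, 1, -0.235, 0, 0], [93, 1, -0.235, 0, 0]], newtons=20)

```text
clock: 1.1
eef_pos: [0.2499, -0.4257, 0.235]
tcp_rot: [-2.799, -1.425, -0.0]
force: [-0.1, 0.3, -0.1]
finger_gap: 0.0928
```

Emit:
apply_moves(deltas=[[93, 1, -0.235, 0, 0], [93, 1, -0.235, 0, 0], [93, 1, -0.235, 0, 0], [93, 1, -0.235, 0, 0], [93, 1, -0.235, 0, 0], [93, 1, -0.235, 0, 0], [93, 1, -0.235, 0, 0], [93, 1, -0.235, 0, 0], [93, 1, -0.235, 0, 0], [93, 1, -0.235, 0, 0], [93, 1, -0.235, 0, 0], [93, 1, -0.235, 0, 0]])

```text
clock: 2.1
eef_pos: [0.3931, -0.0847, 0.2354]
tcp_rot: [-2.799, -1.426, 0.0]
force: [0.7, -1.2, 0.1]
finger_gap: 0.0929
```

Emit:
apply_moves(deltas=[[93, 1, -0.235, 0, 0], [93, 1, -0.235, 0, 0], [93, 1, -0.235, 0, 0], [93, 1, -0.235, 0, 0], [93, 1, -0.235, 0, 0], [93, 1, -0.235, 0, 0], [93, 1, -0.235, 0, 0], [93, 1, -0.235, 0, 0], [93, 1, -0.235, 0, 0], [93, 1, -0.235, 0, 0], [93, 1, -0.235, 0, 0], [93, 1, -0.235, 0.5, 0]])

```text
clock: 3.1
eef_pos: [0.5379, 0.2568, 0.2233]
tcp_rot: [2.799, 1.426, 0.007]
force: [1.7, 0.2, 1.0]
finger_gap: 0.093
```

Emit:
apply_moves(deltas=[[93, 1, -0.235, 0.5, 0], [93, 0, 0, 0, 0], [93, 0, 0, 0, 0], [93, 0, 0, 0, 0]])

```text
clock: 3.43
eef_pos: [0.5478, 0.2827, 0.2052]
tcp_rot: [2.799, 1.426, -0.002]
force: [-1.0, 0.4, 0.2]
finger_gap: 0.0931
```

```bash
python3 -c "
from h import *
goto((.549,.286,.2),54)
for n in('top','scene'): cv2.imwrite(f'pics/{n}1.png',imaging.grab_frame(n))
t=cv2.imread('pics/top1.png');s=cv2.imread('pics/scene1.png')
cv2.imwrite('pics/v1.png',np.hstack([cv2.resize(t[130:230,150:250],None,fx=4,fy=4),cv2.resize(s[120:220,300:400],None,fx=4,fy=4)]))
"
```

```text
t 3.43 pos [0.5478 0.2827 0.2052] yaw 54.0 tiltz -1.0000 gap 0.0931 F [-1.   0.4  0.2]
twist units 0.00; after it dx 0.113 dy -0.032 dz 0.172 (units)
```

View pics/v1.png

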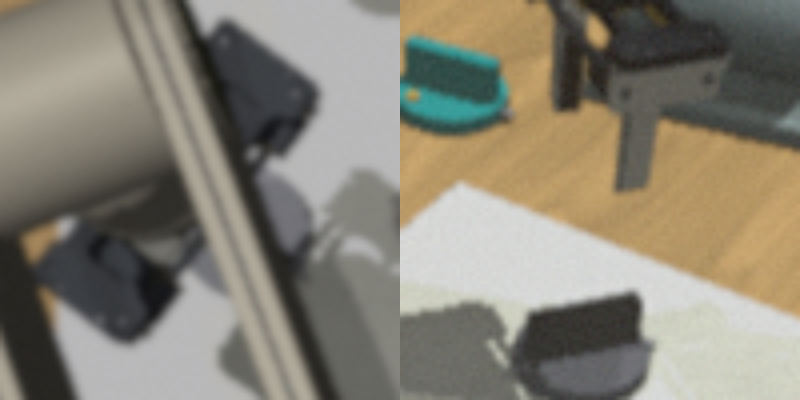

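```bash
python3 -c "
from h import *
s=telemetry.state();e=s['eef_pos'];x=np.array([.588,.809]);y=np.array([.809,-.588])
for dy in(.0465,.064):
  for dx in(-.0075,.0075):
    p=np.r_[e[:2]+dy*y+dx*x,e[2]-.017];u=proj('scene',p);print(dy,dx,u,(u-[300,120])*4+[400,0]+1.5)
q=[(300+(v[0]-400)/4-.4,120+v[1]/4-.4) for v in((615,191),(650,186))]
print(e,[ray('scene',a,e[2]-.017) for a in q])
"
```

```text
0.0465 -0.0075 [352.61396933 166.92515175] [611.95587731 189.20060701]
0.0465 0.0075 [357.99526781 165.91346707] [633.48107126 185.15386828]
0.064 -0.0075 [355.40951361 170.67344494] [623.13805444 204.19377977]
0.064 0.0075 [360.83652344 169.64141061] [644.84609378 200.06564243]
[0.54841415 0.28228754 0.20671774] [array([0.58410504, 0.24833586]), array([0.59934922, 0.26651122])]
```

Emit:
apply_moves(deltas=[[93, 0, 0, 1, 0], [93, 0, 0, 1, 0], [93, 0, 0, 1, 0], [93, 0, 0, 1, 0], [93, 0, 0, 0.8, 0], [93, 0, 0, 0.5, 0], [93, 0, 0, 0.15, 0], [93, 0, 0, 0, 0], [93, 0, 0, 0, 0], [93, 0, 0, 0, 0]])

```text
clock: 4.37
eef_pos: [0.5497, 0.2834, 0.0446]
tcp_rot: [2.799, 1.425, 0.006]
force: [-0.1, -0.8, 1.0]
finger_gap: 0.0928
```

```bash
python3 -c "
from h import *
goto((.547,.284,.038),54)
s=imaging.grab_frame('scene')
cv2.imwrite('pics/v2.png',cv2.resize(s[150:250,280:400],None,fx=6,fy=6))
"
```

```text
t 4.37 pos [0.5497 0.2834 0.0446] yaw 54.0 tiltz -1.0000 gap 0.0928 F [-0.1 -0.8  1. ]
twist units -0.01; after it dx -0.036 dy -0.086 dz 0.221 (units)
```

View pics/v2.png

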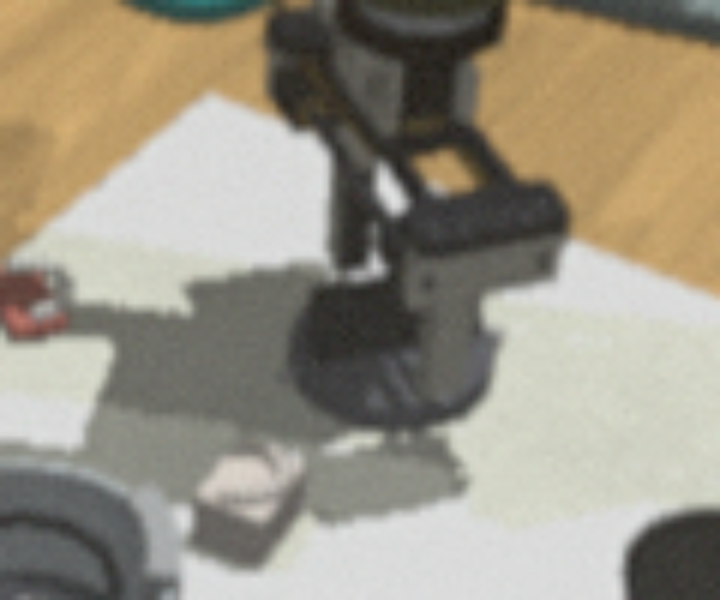

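Emit:
apply_moves(deltas=[[93, 0, 0, 0.2, 0], [60, 0, 0, 0, 0], [30, 0, 0, 0, 0], [10, 0, 0, 0, 0], [5, 0, 0, 0, 0], [5, 0, 0, 0, 0], [5, 0, 0, 0, 0], [5, 0, 0, 0, 0], [5, 0, 0, 0, 0]], newtons=30)

```text
clock: 5.17
eef_pos: [0.5482, 0.283, 0.0362]
tcp_rot: [2.799, 1.426, 0.0]
force: [-0.2, 0.2, -0.3]
finger_gap: 0.0445
```

Emit:
apply_moves(deltas=[[5, 0, 0, 0, 0], [5, 0, 0, 0, 0], [5, 0, 0, 0, 0], [5, 0, 0, 0, 0]], newtons=50)

```text
clock: 5.5
eef_pos: [0.5479, 0.2832, 0.0361]
tcp_rot: [-2.799, -1.426, 0.001]
force: [-2.3, 1.2, 1.5]
finger_gap: 0.0177
```

Emit:
apply_moves(deltas=[[5, 0, 0, 0, 0], [5, 0, 0, 0, 0], [5, 0, 0, 0, 0], [5, 0, 0, -0.5, 0], [5, 0, 0, -1, 0], [5, 0, 0, -1, 0], [5, 0, 0, -1, 0], [5, 0, 0, -0.8, 0], [5, 0, 0, 0, 0], [5, 0, 0, 0, 0]])

```text
clock: 6.33
eef_pos: [0.5493, 0.2833, 0.1666]
tcp_rot: [2.799, 1.426, 0.006]
force: [-0.5, -0.7, -1.7]
finger_gap: 0.0155
```

```bash
python3 -c "
from h import *
goto((.53,.0135,.16),103)
s=imaging.grab_frame('scene')
cv2.imwrite('pics/v3.png',cv2.resize(s[100:220,280:400],None,fx=5,fy=5))
"
```

```text
t 6.33 pos [0.5493 0.2833 0.1666] yaw 54.0 tiltz -1.0000 gap 0.0155 F [-0.5 -0.7 -1.7]
twist units -9.80; after it dx -8.618 dy -2.651 dz 0.220 (units)
```

View pics/v3.png

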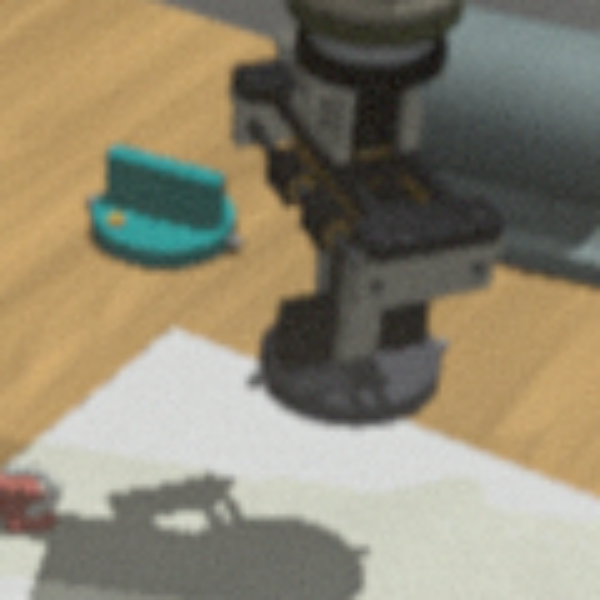

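Emit:
apply_moves(deltas=[[5, 0, 0, 0, -1], [5, 0, 0, 0, -1], [5, 0, 0, 0, -1], [5, 0, 0, 0, -1], [5, 0, 0, 0, -1], [5, 0, 0, 0, -1], [5, 0, 0, 0, -1], [5, 0, 0, 0, -1], [5, 0, 0, 0, -1], [5, 0, 0, 0, -0.8]])

```text
clock: 7.22
eef_pos: [0.5466, 0.2822, 0.1616]
tcp_rot: [-1.949, -2.461, 0.007]
force: [-0.2, 0.3, -3.1]
finger_gap: 0.0158
```

Emit:
apply_moves(deltas=[[5, -0.6, -0.2, 0, 0], [5, -1, -0.3, 0, 0], [5, -1, -0.3, 0, 0], [5, -1, -0.3, 0, 0], [5, -1, -0.3, 0, 0], [5, -1, -0.3, 0, 0], [5, -1, -0.3, 0, 0], [5, -1, -0.3, 0, 0], [5, -0.6, -0.4, 0, 0], [5, -0.4, -0.25, 0, 0], [5, 0, 0, 0, 0], [5, 0, 0, 0, 0]])

```text
clock: 8.22
eef_pos: [0.5184, 0.0113, 0.1627]
tcp_rot: [-1.956, -2.454, 0.003]
force: [-0.2, -0.3, -2.6]
finger_gap: 0.0158
```

```bash
python3 -c "
from h import *
goto((.53,.0135,.16),103)
for n in('scene','top'): cv2.imwrite(f'pics/{n}4.png',imaging.grab_frame(n))
s=cv2.imread('pics/scene4.png');t=cv2.imread('pics/top4.png')
cv2.imwrite('pics/v4.png',np.hstack([cv2.resize(s[190:300,230:340],None,fx=5,fy=5)[:, :],]))
cv2.imwrite('pics/v4t.png',cv2.resize(t[130:250,240:360],None,fx=5,fy=5))
"
```

```text
t 8.22 pos [0.5184 0.0113 0.1627] yaw 102.9 tiltz -1.0000 gap 0.0158 F [-0.2 -0.3 -2.6]
twist units -0.02; after it dx -0.014 dy 0.393 dz 0.089 (units)
```

View pics/v4.png

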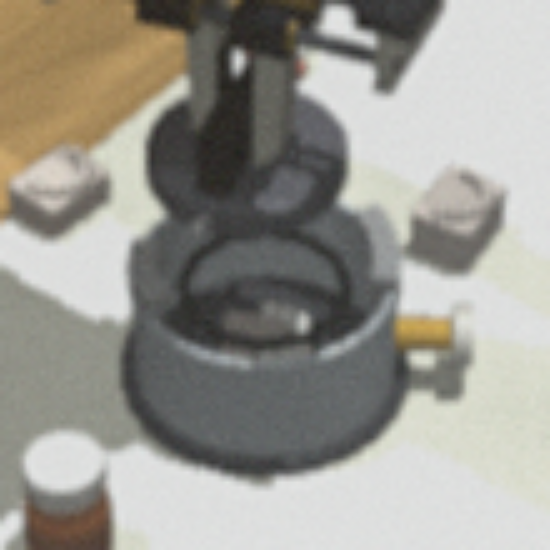

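View pics/v4t.png

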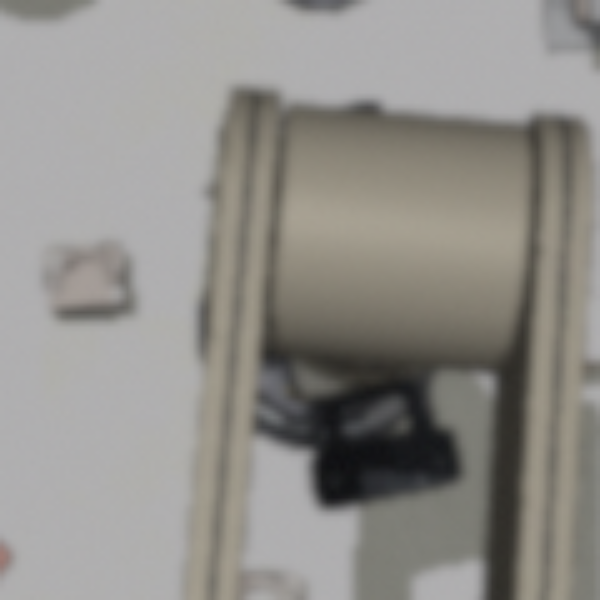

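Run:
```python
from h import *
s=cv2.imread('pics/scene4.png')
b=cv2.resize(s[215:245,250:305],None,fx=14,fy=14,interpolation=cv2.INTER_CUBIC)
b=np.clip(b.astype(float)*1.5,0,255).astype(np.uint8)
cv2.imwrite('pics/v5.png',b)
b=cv2.resize(s[200:245,250:305],None,fx=13,fy=13,interpolation=cv2.INTER_CUBIC)
cv2.imwrite('pics/v5.png',np.clip(b.astype(float)*1.6,0,255).astype(np.uint8))
```

```text
(no output)
```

View pics/v5.png

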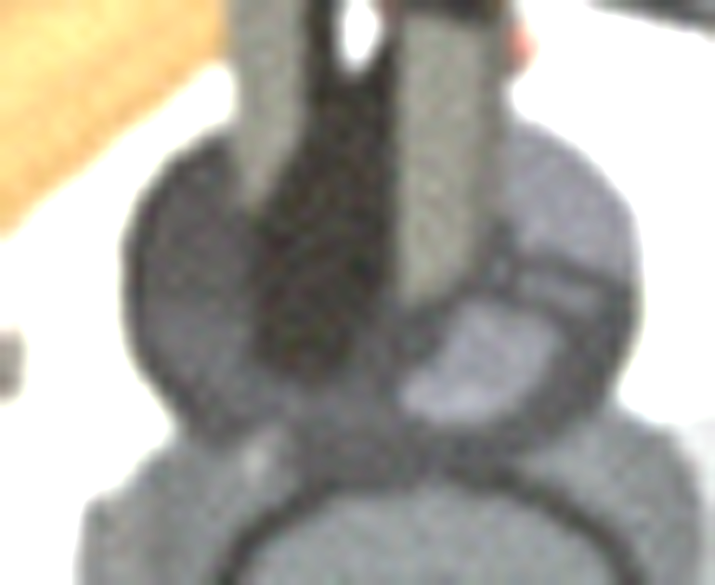

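Run:
```python
from h import *
from scipy.optimize import least_squares
s=telemetry.state();e=s['eef_pos'];print(e)
S=lambda x,y:(250+x/13-.46,200+y/13-.46)
zu=e[2]-.036
up=[(165,172),(135,220),(205,132),(600,165),(555,130),(630,215)]
lo=[(190,432),(150,380),(585,420),(622,375),(345,482)]
W=np.array([ray('scene',S(*p),zu+.016) for p in up]+[ray('scene',S(*p),zu) for p in lo])
r=least_squares(lambda c:np.linalg.norm(W-c[:2],axis=1)-.049,[.52,.01]);print(r.x,(r.fun*1e3).round(1), 'lid - eef',r.x-e[:2])
```

```text
[0.51921299 0.01232701 0.16362304]
[0.51910293 0.01706929] [-2.8 -2.4 -1.5 -2.2 -2.2 -2.5 -1.1 -2.5 -1.9 -2.  -2.4] lid - eef [-0.00011005  0.00474228]
```

Emit:
apply_moves(deltas=[[5, -0.15, 0.37, 0, 0], [5, 0, 0, 0.6, 0], [5, 0, 0, 0.59, 0], [5, 0, 0, 0, 0], [5, 0, 0, 0, 0], [5, 0, 0, 0, 0], [5, 0, 0, 0, 0]])

```text
clock: 8.9
eef_pos: [0.5325, 0.0102, 0.1306]
tcp_rot: [1.954, 2.458, 0.001]
force: [1.2, 0.7, -1.7]
finger_gap: 0.0156
```

```bash
python3 -c "
from h import *
goto((.531,.0105,.128),103)
for n in('scene','top'): cv2.imwrite(f'pics/{n}6.png',imaging.grab_frame(n))
s=cv2.imread('pics/scene6.png')
b=cv2.resize(s[213:293,243:328],None,fx=9,fy=9,interpolation=cv2.INTER_CUBIC)[:600]
cv2.imwrite('pics/v6.png',np.clip(b.astype(float)*1.6,0,255).astype(np.uint8))
"
```

```text
t 8.90 pos [0.5325 0.0102 0.1306] yaw 103.0 tiltz -1.0000 gap 0.0156 F [ 1.2  0.7 -1.7]
twist units 0.00; after it dx 0.021 dy -0.046 dz 0.088 (units)
```

View pics/v6.png

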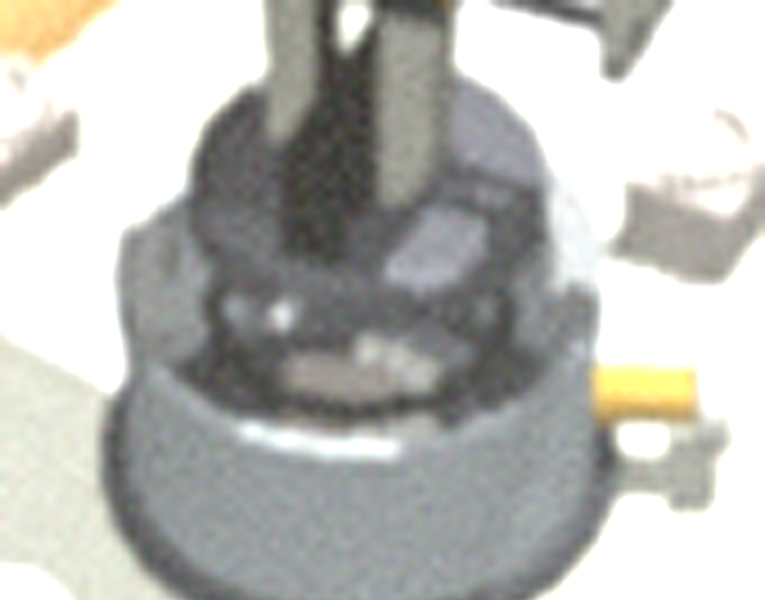

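Run:
```python
from h import *
s=cv2.imread('pics/scene6.png').max(2).astype(float);s0=cv2.imread('pics/scene0.png').max(2).astype(float)
for r in range(228,242,2): print('lid',r,s[r,258:272].astype(int),'|',s[r,297:312].astype(int))
for r in range(256,272,3): print('pot',r,s0[r,250:266].astype(int),'|',s0[r,300:316].astype(int))
```

```text
lid 228 [216 219 211 217 217 217 182 100  58  59  65  66  58  66] | [106 104 105 107 102 131 192 216 218 218 214 214 216 211 215]
lid 230 [216 215 214 215 213 182 111  59  61  56  62  60  65  66] | [101 107 108 102 102 112 141 195 209 213 216 215 216 219 216]
lid 232 [219 218 217 215 205 161  86  54  62  61  61  62  67  65] | [ 79  86  92 100 103 105 117 146 174 186 202 212 213 216 208]
lid 234 [216 215 207 197 161 120  77  59  57  60  64  59  68  56] | [ 87  87  81  67  63  70  99 141 156 157 172 199 215 217 202]
lid 236 [204 175 131 106  86  82  63  64  67  70  68  69  71  67] | [ 65  70  64  70  64  63  95 149 156 160 156 170 200 220 205]
lid 238 [118 105  98  93  87  87  68  66  69  75  71  70  72  80] | [ 73  69  68  62  61  64  86 133 152 157 155 155 173 198 168]
lid 240 [ 94 100  97  87  82  93  87  69  56  63  72  76  78  77] | [ 69  63  63  65  60  75  92 115 152 160 155 158 152 140 114]
pot 256 [211 214 218 208 180 150  99  83  87  91 102 127 148 147 130  99] | [ 99 129 168 167 135 111  99  94 110 148 166 172 175 178 184 191]
pot 259 [213 212 196 150 107  70  68  82  87  92  88  90  92  93 104 125] | [134 108 100 101  96 101  96  97  91  95  99 111 112 118 119 119]
pot 262 [173 142 135 131  85  73  64  80  89  91  94  90  87  95  97  91] | [ 97 103  98 105 103 100  99  99  92  64  63 112 177 197 203 203]
pot 265 [153 136 141 130  94  66  67  78  84  91  92  93  92  93  94  98] | [ 98  98 100 104  98  98 101  93  83  67  69  82  95 105 108 102]
pot 268 [150 135 143 134 112  73  63  68  77  94  92  92  95  98  90  95] | [103  98 108 100 102  99 101  85  81  75  88 127 167 180 173 174]
pot 271 [180 143 136 140 136 113  81  68  64  69  81  93  93 100  91  98] | [102 100 101  98  99  98  84  83  74  98 158 200 208 207 210 209]
```

Run:
```python
from h import *
s=cv2.imread('pics/scene6.png').max(2).astype(float);s0=cv2.imread('pics/scene0.png').max(2).astype(float)
for a in(268,273,278,283,288,293,298): print('lid col',a,[ (r,int(s[r,a-1:a+2].mean())) for r in range(236,262)])
for a in(275,283,290): print('pot0 col',a,[ (r,int(s0[r,a-1:a+2].mean())) for r in list(range(222,242))+list(range(250,268))])
```

```text
lid col 268 [(236, 69), (237, 76), (238, 72), (239, 76), (240, 70), (241, 64), (242, 64), (243, 64), (244, 63), (245, 64), (246, 80), (247, 86), (248, 74), (249, 63), (250, 56), (251, 52), (252, 46), (253, 49), (254, 55), (255, 54), (256, 58), (257, 59), (258, 74), (259, 103), (260, 117), (261, 108)]
lid col 273 [(236, 60), (237, 63), (238, 65), (239, 69), (240, 68), (241, 72), (242, 76), (243, 72), (244, 67), (245, 68), (246, 85), (247, 115), (248, 115), (249, 95), (250, 65), (251, 58), (252, 58), (253, 65), (254, 64), (255, 59), (256, 54), (257, 50), (258, 59), (259, 80), (260, 124), (261, 159)]
lid col 278 [(236, 48), (237, 47), (238, 47), (239, 44), (240, 44), (241, 51), (242, 60), (243, 75), (244, 75), (245, 71), (246, 70), (247, 65), (248, 65), (249, 69), (250, 59), (251, 61), (252, 83), (253, 96), (254, 100), (255, 98), (256, 87), (257, 65), (258, 54), (259, 73), (260, 98), (261, 136)]
lid col 283 [(236, 52), (237, 60), (238, 63), (239, 61), (240, 65), (241, 62), (242, 64), (243, 69), (244, 74), (245, 72), (246, 67), (247, 67), (248, 64), (249, 70), (250, 94), (251, 110), (252
[... 1685 characters left out ...]
 94), (239, 99), (240, 98), (241, 98), (250, 158), (251, 177), (252, 156), (253, 150), (254, 182), (255, 212), (256, 208), (257, 156), (258, 86), (259, 97), (260, 165), (261, 188), (262, 183), (263, 148), (264, 108), (265, 96), (266, 97), (267, 98)]
pot0 col 290 [(222, 212), (223, 212), (224, 212), (225, 210), (226, 214), (227, 201), (228, 161), (229, 110), (230, 97), (231, 97), (232, 100), (233, 97), (234, 99), (235, 97), (236, 78), (237, 63), (238, 66), (239, 87), (240, 93), (241, 99), (250, 85), (251, 97), (252, 139), (253, 181), (254, 188), (255, 175), (256, 132), (257, 79), (258, 80), (259, 125), (260, 146), (261, 167), (262, 152), (263, 112), (264, 99), (265, 99), (266, 99), (267, 97)]
```

Run:
```python
from h import *
a=ray('scene',(282.4,227.3),.07);b=ray('scene',(282.4,263.3),.07);print(a,b,np.linalg.norm(a-b),(a+b)/2)
zu=.1306-.036
c=ray('scene',(283.5,249.6),zu);d=(np.array([1.0782,-.729])-c);d/=np.linalg.norm(d);print('lid ctr',c-d*.049)
```

```text
[0.49454687 0.06395787] [ 0.57078309 -0.03973512] 0.1287019731320278 [0.53266498 0.01211137]
lid ctr [0.53155053 0.01823908]
```

Run:
```python
from h import *
u=np.array([.225,-.974])
for px,z,e in(((274.2,247.5),.1026,(.5325,.0102)),((269.9,234.5),.1356,(.5192,.0123))):
    p=ray('scene',px,z);print(p,'centre',p-.056*u,'rel eef',p-.056*u-e)
# check scene and top calibration on other known fixed things: gun knob & top vs scene points at bench level
for n,px in(('top',(304.8,117)),('scene',(364,303))): print(n,ray(n,px,.0))
t=cv2.imread('pics/top0.png');s=cv2.imread('pics/scene0.png')
# paper corners
for n,im in(('top',t),('scene',s)):
    g=im.min(2);m=((g>140)).astype(np.uint8)
    cs,_=cv2.findContours(m,0,1)
    c=max([c for c in cs if cv2.pointPolygonTest(c,(235.,210.) if n=='top' else (235.,300.),False)>=0] or cs,key=cv2.contourArea)
    r=cv2.approxPolyDP(cv2.convexHull(c),6,True)[:,0];print(n,[(p.tolist(),ray(n,p,0).round(4).tolist()) for p in r])
```

```text
[ 0.54356721 -0.03523954] centre [0.53096721 0.01930446] rel eef [-0.00153279  0.00910446]
[ 0.53035361 -0.03373362] centre [0.51775361 0.02081038] rel eef [-0.00144639  0.00851038]
top [0.7652739  0.01045376]
scene [0.76226703 0.02433387]
top [([452, 119], [0.7648, -0.4316]), ([452, 257], [0.3518, -0.4298]), ([163, 253], [0.3516, 0.4269]), ([167, 115], [0.7661, 0.4256]), ([371, 110], [0.7891, -0.1884])]
scene [([436, 214], [0.7666, 0.4336]), ([278, 419], [0.7706, -0.3258]), ([187, 419], [0.6296, -0.429]), ([95, 347], [0.3525, -0.4285]), ([314, 165], [0.3494, 0.4333])]
```

Run:
```python
from h import *
t=cv2.imread('pics/top0.png').max(2).astype(np.float32)
for ang in(-20,-40,-54,-70,-85):
  d=np.array([np.cos(np.radians(ang)),np.sin(np.radians(ang))])
  c=np.array([.529,.0125])
  out=[]
  for r in list(range(-78,-50,2))+list(range(50,80,2)):
    u=proj('top',np.r_[c+d*r/1e3,.07]);out.append((r,int(cv2.remap(t,np.float32([[u[0]]]),np.float32([[u[1]]]),1)[0,0])))
  print(ang,out)
```

```text
-20 [(-78, 157), (-76, 134), (-74, 107), (-72, 81), (-70, 73), (-68, 78), (-66, 99), (-64, 114), (-62, 118), (-60, 106), (-58, 88), (-56, 73), (-54, 65), (-52, 62), (50, 48), (52, 46), (54, 48), (56, 53), (58, 66), (60, 90), (62, 119), (64, 144), (66, 161), (68, 171), (70, 174), (72, 175), (74, 176), (76, 176), (78, 176)]
-40 [(-78, 156), (-76, 137), (-74, 111), (-72, 91), (-70, 81), (-68, 85), (-66, 96), (-64, 110), (-62, 115), (-60, 103), (-58, 88), (-56, 77), (-54, 73), (-52, 75), (50, 70), (52, 63), (54, 58), (56, 57), (58, 64), (60, 86), (62, 113), (64, 141), (66, 159), (68, 169), (70, 173), (72, 175), (74, 175), (76, 175), (78, 176)]
-54 [(-78, 161), (-76, 142), (-74, 117), (-72, 97), (-70, 87), (-68, 91), (-66, 104), (-64, 118), (-62, 117), (-60, 106), (-58, 89), (-56, 79), (-54, 76), (-52, 76), (50, 72), (52, 69), (54, 64), (56, 62), (58, 67), (60, 86), (62, 114), (64, 141), (66, 159), (68, 170), (70, 174), (72, 176), (74, 176), (76, 176), (78, 176)]
-70 [(-78, 168), (-76, 158), (-74, 138), (-72, 116), (-70, 97), (-68, 95), (-66, 105), (-64, 118), (-62, 118), (-60, 104), (-58, 81), (-56, 62), (-54, 58), (-52, 63), (50, 70), (52, 67), (54, 63), (56, 61), (58, 68), (60, 86), (62, 112), (64, 139), (66, 156), (68, 168), (70, 173), (72, 175), (74, 176), (76, 176), (78, 176)]
-85 [(-78, 175), (-76, 167), (-74, 154), (-72, 134), (-70, 110), (-68, 102), (-66, 106), (-64, 121), (-62, 119), (-60, 105), (-58, 81), (-56, 58), (-54, 49), (-52, 49), (50, 65), (52, 62), (54, 61), (56, 61), (58, 66), (60, 84), (62, 105), (64, 127), (66, 139), (68, 148), (70, 156), (72, 167), (74, 172), (76, 175), (78, 175)]
```

Emit:
apply_moves(deltas=[[5, -0.01, -0.08, 0, 0], [5, 0, 0, 0.3, 0], [5, 0, 0, 0.2, 0], [5, 0, 0, 0.2, 0], [5, 0, 0, 0.1, 0], [5, 0, 0, 0, 0], [5, 0, 0, 0, 0], [5, 0, 0, 0, 0]])

```text
clock: 9.67
eef_pos: [0.5296, 0.009, 0.1056]
tcp_rot: [1.956, 2.458, 0.0]
force: [1.2, -0.0, -2.1]
finger_gap: 0.016
```

```bash
python3 -c "
from h import *
goto((.5302,.0094,.1),103);print(telemetry.state()['wrist_torque'].round(2))
for n in('scene',): cv2.imwrite(f'pics/{n}7.png',imaging.grab_frame(n))
s=cv2.imread('pics/scene7.png')
b=cv2.resize(s[213:283,243:328],None,fx=9,fy=9,interpolation=cv2.INTER_CUBIC)[:600]
cv2.imwrite('pics/v7.png',np.clip(b.astype(float)*1.6,0,255).astype(np.uint8))
goto((.5302,.0094,.1),103)
"
```

```text
t 9.67 pos [0.5296 0.009  0.1056] yaw 103.0 tiltz -1.0000 gap 0.0160 F [ 1.2 -0.  -2.1]
twist units -0.00; after it dx 0.008 dy 0.023 dz 0.186 (units)
[-0.03 -0.12  0.01]
t 9.72 pos [0.5297 0.009  0.1057] yaw 103.0 tiltz -1.0000 gap 0.0159 F [ 0.1  0.6 -2.1]
twist units -0.00; after it dx 0.008 dy 0.019 dz 0.191 (units)
```

View pics/v7.png

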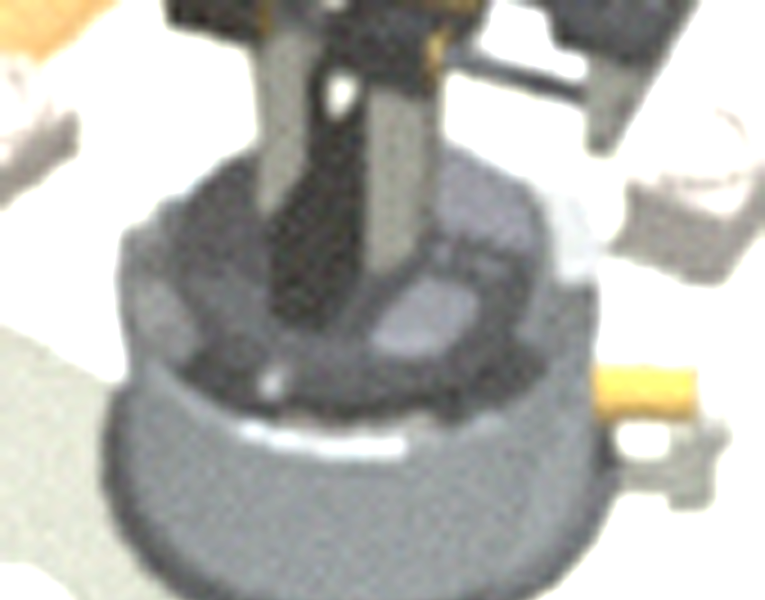

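Run:
```python
from h import *
p=ray('scene',(272.8,254.8),.0777);print('pin',p)
for y in(418,425,432,440,448):
    r=ray('scene',(243+262/9-.44,213+y/9-.44),.07);print(y,r,np.linalg.norm(r-p), np.linalg.norm(r-[.5327,.0121]))
print(np.linalg.norm(p-[.5327,.0121]),np.linalg.norm(p-[.532,.0135]))
s=cv2.imread('pics/scene7.png').max(2)
for c in(270,272,274): print(c,[(r,int(s[r,c])) for r in range(246,268)])
```

```text
pin [ 0.54005905 -0.03657431]
418 [ 0.54167899 -0.04332538] 0.006942712427489739 0.05614797652137132
425 [ 0.54326019 -0.04540446] 0.00939249034067963 0.058466059749537315
432 [ 0.54483615 -0.04747665] 0.011903015203805694 0.060800190565869175
440 [ 0.54663086 -0.04983648] 0.01480115422697495 0.06348383303812842
448 [ 0.54841882 -0.05218742] 0.01771031439584945 0.06618122173218143
0.049227467994326556 0.05071867827909305
270 [(246, 72), (247, 74), (248, 75), (249, 76), (250, 68), (251, 70), (252, 68), (253, 63), (254, 55), (255, 61), (256, 58), (257, 60), (258, 58), (259, 102), (260, 157), (261, 149), (262, 107), (263, 99), (264, 96), (265, 105), (266, 104), (267, 100)]
272 [(246, 65), (247, 69), (248, 69), (249, 71), (250, 75), (251, 70), (252, 67), (253, 76), (254, 93), (255, 115), (256, 108), (257, 75), (258, 53), (259, 78), (260, 138), (261, 153), (262, 124), (263, 100), (264, 98), (265, 100), (266, 102), (267, 100)]
274 [(246, 51), (247, 44), (248, 53), (249, 65), (250, 78), (251, 73), (252, 75), (253, 88), (254, 99), (255, 94), (256, 90), (257, 68), (258, 65), (259, 85), (260, 118), (261, 168), (262, 155), (263, 114), (264, 95), (265, 101), (266, 106), (267, 102)]
```

Emit:
apply_moves(deltas=[[5, -0.09, 0.02, 0, 0], [5, 0, 0, 0.05, 0], [5, 0, 0, 0.05, 0], [5, 0, 0, 0.05, 0], [5, 0, 0, 0, 0], [5, 0, 0, 0, 0]])

```text
clock: 10.22
eef_pos: [0.5304, 0.0066, 0.1007]
tcp_rot: [-1.956, -2.458, 0.0]
force: [0.6, -0.1, -2.2]
finger_gap: 0.016
```

```bash
python3 -c "
from h import *
goto((.5307,.007,.1),103);print(telemetry.state()['wrist_torque'].round(2))"
```

```text
t 10.22 pos [0.5304 0.0066 0.1007] yaw 103.0 tiltz -1.0000 gap 0.0160 F [ 0.6 -0.1 -2.2]
twist units -0.00; after it dx 0.012 dy 0.012 dz 0.023 (units)
[ 0.   -0.12 -0.01]
```

Emit:
apply_moves(deltas=[[5, 0, 0, 0.05, 0], [5, 0, 0, 0.03, 0], [5, 0, 0, 0, 0], [5, 0, 0, 0, 0]])

```text
clock: 10.55
eef_pos: [0.5305, 0.0066, 0.0984]
tcp_rot: [-1.956, -2.458, 0.0]
force: [-0.2, 1.0, -2.2]
finger_gap: 0.0158
```

```bash
python3 -c "
from h import *
goto((.5307,.007,.098),103);print(telemetry.state()['wrist_torque'].round(2))"
```

```text
t 10.55 pos [0.5305 0.0066 0.0984] yaw 103.0 tiltz -1.0000 gap 0.0158 F [-0.2  1.  -2.2]
twist units -0.00; after it dx 0.013 dy 0.008 dz 0.014 (units)
[-0.03 -0.06  0.  ]
```

Emit:
apply_moves(deltas=[[5, -0.05, 0, 0, 0], [5, 0, 0, 0, 0], [5, 0, 0, 0, 0]])

```text
clock: 10.8
eef_pos: [0.5309, 0.0052, 0.0985]
tcp_rot: [-1.956, -2.458, -0.0]
force: [0.1, 1.5, -2.0]
finger_gap: 0.0159
```

Emit:
apply_moves(deltas=[[5, -0.05, 0, 0, 0], [5, 0, 0, 0, 0], [5, 0, 0, 0, 0]])

```text
clock: 11.05
eef_pos: [0.531, 0.0046, 0.0985]
tcp_rot: [-1.955, -2.457, -0.002]
force: [-2.4, 6.2, -0.5]
finger_gap: 0.0157
```

Emit:
apply_moves(deltas=[[5, 0.15, 0, 0, 0], [5, 0, 0, 0, 0], [5, 0, 0, 0, 1], [5, 0, 0, 0, 1], [5, 0, 0, 0, 1], [5, 0, 0, 0, 1], [5, 0, 0, 0, 1], [5, 0, 0, 0, 0], [5, 0, 0, 0, 0]])

```text
clock: 11.8
eef_pos: [0.5304, 0.0078, 0.0986]
tcp_rot: [2.439, 1.98, -0.0]
force: [0.2, -0.5, -2.4]
finger_gap: 0.0158
```

```bash
python3 -c "
from h import *
goto((.5302,.008,.098),78);print(telemetry.state()['wrist_torque'].round(2))"
```

```text
t 11.80 pos [0.5304 0.0078 0.0986] yaw 78.1 tiltz -1.0000 gap 0.0158 F [ 0.2 -0.5 -2.4]
twist units 0.03; after it dx 0.005 dy -0.007 dz 0.020 (units)
[-0.02 -0.08 -0.03]
```

Free and unloaded, so I'll keep turning under the lips in small steps and watch the forces.

Emit:
apply_moves(deltas=[[5, 0, 0, 0, 0.8], [5, 0, 0, 0, 0.8], [5, 0, 0, 0, 0.8], [5, 0, 0, 0, 0.6], [5, 0, 0, 0, 0], [5, 0, 0, 0, 0]])

```text
clock: 12.3
eef_pos: [0.5303, 0.0079, 0.0986]
tcp_rot: [2.676, 1.646, 0.0]
force: [-1.0, -0.3, -3.3]
finger_gap: 0.0158
```

```bash
python3 -c "
from h import *
goto((.5302,.008,.098),33);print(telemetry.state()['wrist_torque'].round(2))"
```

```text
t 12.30 pos [0.5303 0.0079 0.0986] yaw 63.2 tiltz -1.0000 gap 0.0158 F [-1.  -0.3 -3.3]
twist units 6.04; after it dx -0.003 dy -0.004 dz 0.019 (units)
[-0.09 -0.06  0.01]
```

Emit:
apply_moves(deltas=[[5, 0.07, 0, 0, 0], [5, 0, 0, 0, 0], [5, 0, 0, 0, 0]])

```text
clock: 12.55
eef_pos: [0.5312, 0.0098, 0.0985]
tcp_rot: [2.678, 1.643, -0.001]
force: [-0.6, -0.3, -2.6]
finger_gap: 0.0155
```

Emit:
apply_moves(deltas=[[5, -0.14, 0, 0, 0], [5, 0, 0, 0, 0], [5, 0, 0, 0, 0]])

```text
clock: 12.8
eef_pos: [0.5293, 0.006, 0.0986]
tcp_rot: [-2.679, -1.641, -0.0]
force: [0.3, -0.0, -2.0]
finger_gap: 0.0159
```

Emit:
apply_moves(deltas=[[5, 0.07, 0, 0, 0], [5, 0, 0, 0, 0.8], [5, 0, 0, 0, 0.8], [5, 0, 0, 0.0, 0.8], [5, 0, 0, 0, 0], [5, 0, 0, 0, 0]], newtons=60)

```text
clock: 13.3
eef_pos: [0.5302, 0.008, 0.0982]
tcp_rot: [2.834, 1.355, -0.0]
force: [1.6, -0.1, -5.1]
finger_gap: 0.0159
```

```bash
python3 -c "
from h import *
goto((.5302,.008,.096),33);print(telemetry.state()['wrist_torque'].round(2))"
```

```text
t 13.30 pos [0.5302 0.008  0.0982] yaw 51.1 tiltz -1.0000 gap 0.0159 F [ 1.6 -0.1 -5.1]
twist units 3.62; after it dx -0.001 dy -0.001 dz 0.074 (units)
[-0.27 -0.18 -0.05]
```

Emit:
apply_moves(deltas=[[5, 0, 0, 0.013, 0.6], [5, 0, 0, 0.013, 0.6], [5, 0, 0, 0.013, 0.6], [5, 0, 0, 0.013, 0.6], [5, 0, 0, 0, 0], [5, 0, 0, 0, 0]])

```text
clock: 13.8
eef_pos: [0.5298, 0.008, 0.0967]
tcp_rot: [-2.96, -1.053, 0.002]
force: [-3.2, -1.2, -3.3]
finger_gap: 0.016
```

```bash
python3 -c "
from h import *
goto((.5302,.008,.096),33);print(telemetry.state()['wrist_torque'].round(2))"
```

```text
t 13.80 pos [0.5298 0.008  0.0967] yaw 39.2 tiltz -1.0000 gap 0.0160 F [-3.2 -1.2 -3.3]
twist units 1.23; after it dx 0.011 dy 0.008 dz 0.023 (units)
[-0.1   0.66  0.01]
```

Emit:
apply_moves(deltas=[[5, 0, 0, 0.013, 0.5], [5, 0, 0, 0.013, 0.5], [5, 0, 0, 0, 0.4], [5, 0, 0, 0, 0], [5, 0, 0, 0, 0]])

```text
clock: 14.22
eef_pos: [0.5287, 0.0099, 0.0961]
tcp_rot: [-3.014, -0.872, 0.004]
force: [-10.5, 9.3, 5.3]
finger_gap: 0.0158
```

```bash
python3 -c "
from h import *
goto((.5302,.008,.096),33);print(telemetry.state()['wrist_torque'].round(2))"
```

```text
t 14.22 pos [0.5287 0.0099 0.0961] yaw 32.3 tiltz -1.0000 gap 0.0158 F [-10.5   9.3   5.3]
twist units -0.15; after it dx 0.006 dy 0.081 dz 0.004 (units)
[1.62 1.83 0.97]
```

Emit:
apply_moves(deltas=[[5, 0, -0.07, 0, 0], [5, 0, 0, 0, 0.2], [5, 0, 0, 0, 0], [5, 0, 0, 0, 0]])

```text
clock: 14.55
eef_pos: [0.528, 0.0111, 0.0961]
tcp_rot: [-3.023, -0.846, 0.003]
force: [-8.6, 5.2, 2.7]
finger_gap: 0.0156
```

```bash
python3 -c "
from h import *
goto((.5302,.008,.096),33);print(telemetry.state()['wrist_torque'].round(2))
s=imaging.grab_frame('scene');cv2.imwrite('pics/scene8.png',s)
b=cv2.resize(s[203:283,243:328],None,fx=7,fy=7,interpolation=cv2.INTER_CUBIC)
cv2.imwrite('pics/v8.png',np.clip(b.astype(float)*1.6,0,255).astype(np.uint8))"
```

```text
t 14.55 pos [0.528  0.0111 0.0961] yaw 31.3 tiltz -1.0000 gap 0.0156 F [-8.6  5.2  2.7]
twist units -0.35; after it dx 0.005 dy 0.125 dz 0.004 (units)
[1.03 1.4  0.88]
```

View pics/v8.png

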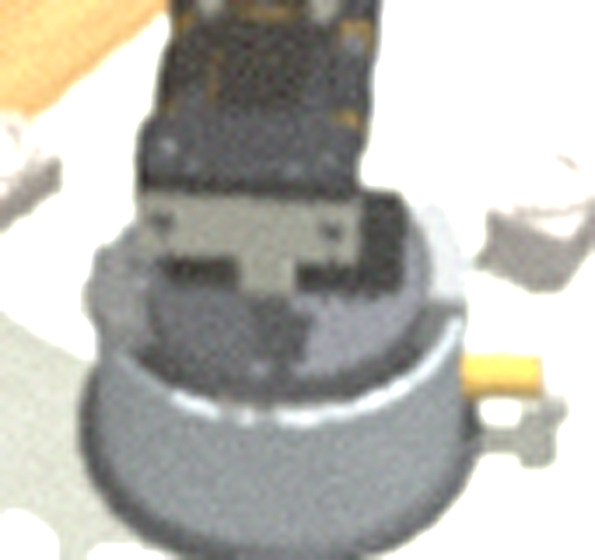

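Emit:
apply_moves(deltas=[[5, -0.06, -0.045, 0, 0], [5, -0.055, -0.045, 0, 0], [5, 0, 0, 0, 0], [5, 0, 0, 0, 0]])

```text
clock: 14.93
eef_pos: [0.5274, 0.0112, 0.0963]
tcp_rot: [3.025, 0.846, 0.01]
force: [14.1, 5.0, -15.2]
finger_gap: 0.0157
```

```bash
python3 -c "
from h import *
goto((.5247,.0104,.096),33);print(telemetry.state()['wrist_torque'].round(2))"
```

```text
t 14.93 pos [0.5274 0.0112 0.0963] yaw 31.2 tiltz -1.0000 gap 0.0157 F [ 14.1   5.  -15.2]
twist units -0.35; after it dx -0.091 dy -0.026 dz 0.011 (units)
[ 0.6  -2.04  0.86]
```

Emit:
apply_moves(deltas=[[5, 0.065, 0.02, 0, 0], [5, 0, 0, 0, 0], [5, 0, 0, 0, 0], [5, 0, 0, 0, 0]])

```text
clock: 15.27
eef_pos: [0.5276, 0.0112, 0.0963]
tcp_rot: [-3.026, -0.843, -0.003]
force: [5.7, 3.7, -7.6]
finger_gap: 0.0155
```

```bash
python3 -c "
from h import *
goto((.5247,.0104,.096),33);print(telemetry.state()['wrist_torque'].round(2),telemetry.state()['tcp_rot'])"
```

```text
t 15.27 pos [0.5276 0.0112 0.0963] yaw 31.1 tiltz -1.0000 gap 0.0155 F [ 5.7  3.7 -7.6]
twist units -0.37; after it dx -0.095 dy -0.028 dz 0.009 (units)
[ 0.47 -0.74  0.92] [-3.02634302e+00 -8.42922289e-01 -2.82349149e-03]
```

Emit:
apply_moves(deltas=[[5, 0, 0, 0, 0.4], [5, 0, 0, 0, 0], [5, 0, 0, 0, 0]])

```text
clock: 15.52
eef_pos: [0.5275, 0.0113, 0.0963]
tcp_rot: [-3.04, -0.791, -0.003]
force: [5.2, 4.1, -8.3]
finger_gap: 0.0159
```

```bash
python3 -c "
from h import *
goto((.5247,.0104,.096),33);print(telemetry.state()['wrist_torque'].round(2),telemetry.state()['tcp_rot'])"
```

```text
t 15.52 pos [0.5275 0.0113 0.0963] yaw 29.1 tiltz -1.0000 gap 0.0159 F [ 5.2  4.1 -8.3]
twist units -0.77; after it dx -0.096 dy -0.027 dz 0.010 (units)
[ 0.53 -0.73  1.41] [-3.04047060e+00 -7.90506398e-01 -2.84652818e-03]
```

Emit:
apply_moves(deltas=[[5, 0.04, 0.01, 0, -0.3], [5, 0, 0, 0, -0.3], [5, 0, 0, 0, 0], [25, 0, 0, 0, 0], [35, 0, 0, 0, 0], [35, 0, 0, 0, 0], [35, 0, 0, 0, 0]])

```text
clock: 16.1
eef_pos: [0.5286, 0.0109, 0.0968]
tcp_rot: [3.02, 0.865, 0.002]
force: [0.3, 0.6, 0.6]
finger_gap: 0.0345
```

```bash
python3 -c "
from h import *
goto((.5247,.0104,.21),33);print(telemetry.state()['wrist_torque'].round(2),telemetry.state()['tcp_rot'])"
```

```text
t 16.10 pos [0.5286 0.0109 0.0968] yaw 32.0 tiltz -1.0000 gap 0.0345 F [0.3 0.6 0.6]
twist units -0.21; after it dx -0.117 dy -0.057 dz -3.775 (units)
[-0.02 -0.02 -0.03] [3.01971641e+00 8.64520455e-01 1.86101419e-03]
```

Released cleanly. I'll lift and step aside toward the gun, then inspect the lid with both cameras.

```bash
python3 -c "
from h import *
goto((.5486,-.3067,.24),56.4)"
```

```text
t 16.10 pos [0.5286 0.0109 0.0968] yaw 32.0 tiltz -1.0000 gap 0.0345 F [0.3 0.6 0.6]
twist units -4.89; after it dx -8.447 dy 6.414 dz -4.775 (units)
```

Emit:
apply_moves(deltas=[[35, 0, 0, -0.5, 0], [35, 0, 0, -1, 0], [35, 0, 0, -1, 0], [93, 0, 0, -1, 0], [93, 0, 0, -1, 0], [93, 0, 0, -0.3, -1], [93, 0, 0, 0, -1], [93, 0, 0, 0, -1], [93, 0, 0, 0, -1], [93, 0, 0, 0, -0.9], [93, 0, 0, 0, 0]])

```text
clock: 17.02
eef_pos: [0.5282, 0.011, 0.2405]
tcp_rot: [2.765, 1.491, 0.001]
force: [0.5, 0.5, -0.5]
finger_gap: 0.0836
```

```bash
python3 -c "
from h import *
goto((.5486,-.3067,.24),56.4)"
```

```text
t 17.02 pos [0.5282 0.011  0.2405] yaw 56.7 tiltz -1.0000 gap 0.0836 F [ 0.5  0.5 -0.5]
twist units 0.06; after it dx -8.444 dy 6.427 dz 0.017 (units)
```

Emit:
apply_moves(deltas=[[93, -0.77, 0.58, 0, 0], [93, -0.77, 0.58, 0, 0], [93, -0.77, 0.58, 0, 0], [93, -0.77, 0.58, 0, 0], [93, -0.77, 0.58, 0, 0], [93, -0.77, 0.58, 0, 0], [93, -0.77, 0.58, 0, 0], [93, -0.77, 0.58, 0, 0], [93, -0.77, 0.58, 0, 0], [93, -0.77, 0.58, 0, 0], [93, -0.74, 0.63, 0, 0], [93, 0, 0, 0, 0]])

```text
clock: 18.02
eef_pos: [0.5484, -0.3114, 0.2397]
tcp_rot: [2.771, 1.476, -0.002]
force: [1.4, 0.2, 0.4]
finger_gap: 0.0931
```

```bash
python3 -c "
from h import *
goto((.5486,-.3067,.24),56.4)
for n in('scene','top'): cv2.imwrite(f'pics/{n}9.png',imaging.grab_frame(n))
s=cv2.imread('pics/scene9.png');t=cv2.imread('pics/top9.png')
f=lambda a:np.clip(cv2.resize(a,None,fx=5.5,fy=5.5,interpolation=cv2.INTER_CUBIC).astype(float)*1.5,0,255)
cv2.imwrite('pics/v9.png',np.hstack([f(s[218:290,248:320]),f(t[158:230,268:340])]))
cv2.imwrite('pics/v9b.png',s)"
```

```text
t 18.02 pos [ 0.5484 -0.3114  0.2397] yaw 56.1 tiltz -1.0000 gap 0.0931 F [1.4 0.2 0.4]
twist units -0.06; after it dx 0.136 dy -0.082 dz -0.010 (units)[ WARN:0@7.154] global loadsave.cpp:1063 imwrite_ Unsupported depth image for selected encoder is fallbacked to CV_8U.
```

View pics/v9.png

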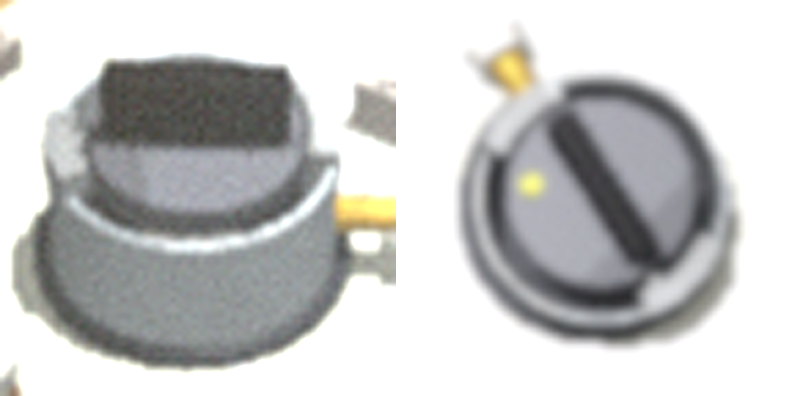

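View pics/v9b.png

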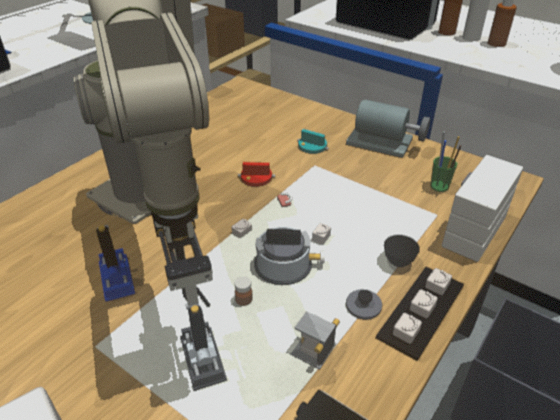

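Run:
```python
from h import *
t=cv2.imread('pics/top9.png');x0,y0=285,172
g=cv2.resize(t[y0:y0+42,x0:x0+40].max(2),None,fx=8,fy=8,interpolation=cv2.INTER_CUBIC)
m=(g<62).astype(np.uint8);m=cv2.morphologyEx(m,cv2.MORPH_OPEN,np.ones((25,25)))
n,l,st,ce=cv2.connectedComponentsWithStats(m);k=l[int((200*.5+0)),0] 
i=l[int((205/5.5+158-y0)*8)-10,int((203/5.5+268-x0)*8)];print(i,st)
c=np.argwhere(l==i)[:,::-1].astype(np.float32)
r=cv2.minAreaRect(c);print(r)
v=cv2.fitLine(c,cv2.DIST_L2,0,.01,.01).ravel()
p=np.array([v[2],v[3]])/8+[x0,y0]-.44;d=v[:2]*10
a,b=ray('top',p-d,.112),ray('top',p+d,.112);print('handle ctr',ray('top',p,.112),'ang',np.degrees(np.arctan2(*(a-b)[::-1]))%180)
def disc(): pass
cv2.imwrite('pics/v10.png',(l==i).astype(np.uint8)*255)
s=cv2.imread('pics/scene9.png')
```

```text
1 [[    0     0   320   336 93140]
 [   94    62   153   215 10482]
 [    0   139    19    68  1225]
 [  300   170    20    47   877]
 [  137   308    67    28  1796]]
((170.01988220214844, 170.58270263671875), (259.4756774902344, 47.489479064941406), 57.45569610595703)
handle ctr [0.52631459 0.01105477] ang 33.62189935055821
```

View pics/v10.png

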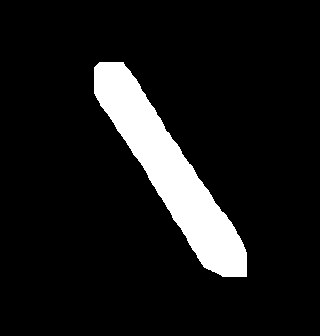

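```bash
python3 -c "
from h import *
goto((.550,-.3087,.132),56.4)
T=lambda cx,cy:(380+cx/5-.4,150+cy/5-.4)
print(ray('top',T(270,145),.174))"
```

```text
t 18.12 pos [ 0.5487 -0.3075  0.2398] yaw 56.2 tiltz -1.0000 gap 0.0932 F [0.1 0.5 0.2]
twist units -0.03; after it dx -0.011 dy 0.058 dz 3.593 (units)
[ 0.56277364 -0.3174411 ]
```

Emit:
apply_moves(deltas=[[93, 0, 0.04, 0.6, 0], [93, 0, 0, 0.6, 0], [93, 0, 0, 0, 0], [93, 0, 0, 0, 0]])

```text
clock: 18.45
eef_pos: [0.5495, -0.3055, 0.2032]
tcp_rot: [-2.765, -1.486, 0.002]
force: [0.6, -0.0, 0.6]
finger_gap: 0.0929
```

```bash
python3 -c "
from h import *
goto((.550,-.3087,.132),56.4)
s=imaging.grab_frame('scene');t=imaging.grab_frame('top')
f=lambda a:cv2.resize(a,None,fx=5,fy=5,interpolation=cv2.INTER_CUBIC)
cv2.imwrite('pics/v11.png',np.hstack([f(s[240:360,150:230]),f(t[140:260,380:460])]))"
```

```text
t 18.45 pos [ 0.5495 -0.3055  0.2032] yaw 56.5 tiltz -1.0000 gap 0.0929 F [ 0.6 -0.   0.6]
twist units 0.02; after it dx -0.078 dy 0.073 dz 2.374 (units)
```

View pics/v11.png

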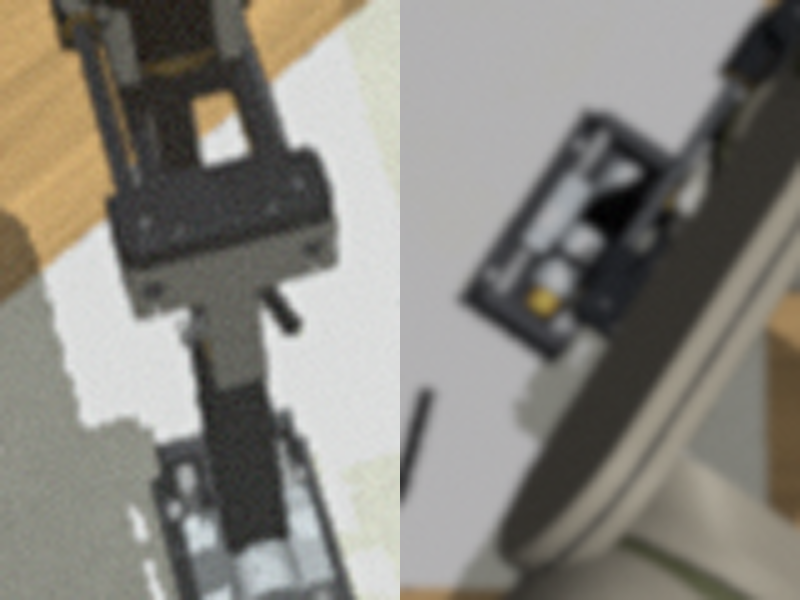

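Emit:
apply_moves(deltas=[[93, -0.05, 0.05, 0.5, 0], [93, 0, 0, 0.5, 0], [93, 0, 0, 0, 0], [93, 0, 0, 0, 0]], newtons=7)

```text
clock: 18.88
eef_pos: [0.5504, -0.3089, 0.1747]
tcp_rot: [-2.767, -1.486, 0.0]
force: [-0.9, -0.7, -0.0]
finger_gap: 0.0928
```

Emit:
apply_moves(deltas=[[93, 0, 0, 0.5, 0], [93, 0, 0, 0.5, 0], [93, 0, 0, 0.38, 0], [93, 0, 0, 0, 0], [93, 0, 0, 0, 0]])

```text
clock: 19.3
eef_pos: [0.5504, -0.3091, 0.1331]
tcp_rot: [-2.767, -1.486, 0.0]
force: [-0.6, -0.9, 0.4]
finger_gap: 0.0929
```

```bash
python3 -c "
from h import *
goto((.550,-.3087,.132),56.4)
s=imaging.grab_frame('scene')
f=lambda a:cv2.resize(a,None,fx=5,fy=5,interpolation=cv2.INTER_CUBIC)
cv2.imwrite('pics/v12.png',f(s[240:360,150:230]))"
```

```text
t 19.30 pos [ 0.5504 -0.3091  0.1331] yaw 56.5 tiltz -1.0000 gap 0.0929 F [-0.6 -0.9  0.4]
twist units 0.02; after it dx 0.003 dy -0.018 dz 0.036 (units)
```

View pics/v12.png

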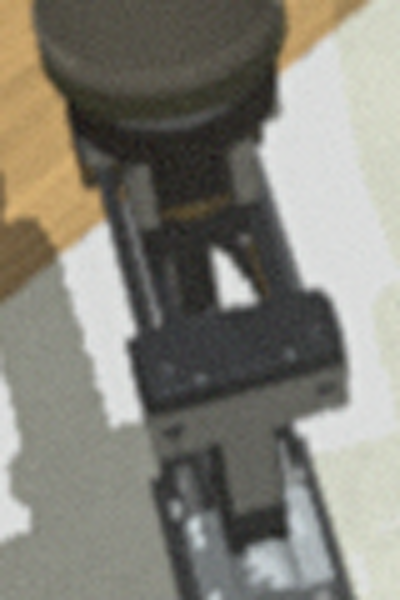

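Emit:
apply_moves(deltas=[[75, 0, 0, 0, 0], [68, 0, 0, 0, 0], [62, 0, 0, 0, 0], [60, 0, 0, 0, 0], [58, 0, 0, 0, 0], [56, 0, 0, 0, 0], [54, 0, 0, 0, 0], [52, 0, 0, 0, 0], [50, 0, 0, 0, 0], [48, 0, 0, 0, 0], [46, 0, 0, 0, 0], [46, 0, 0, 0, 0]], newtons=7)

```text
clock: 20.35
eef_pos: [0.5505, -0.3093, 0.133]
tcp_rot: [2.767, 1.487, 0.0]
force: [-0.3, 0.4, 2.9]
finger_gap: 0.0476
```

Emit:
apply_moves(deltas=[[45, 0, 0, 0, 0], [44, 0, 0, 0, 0], [44, 0, 0, 0, 0], [44, 0, 0, 0, 0]])

```text
clock: 20.68
eef_pos: [0.5506, -0.3093, 0.133]
tcp_rot: [2.767, 1.487, 0.0]
force: [0.8, -0.7, 3.1]
finger_gap: 0.0474
```

Emit:
apply_moves(deltas=[[44, 0, 0, 0, 0], [44, 0, 0, 0, 0], [44, 0, 0, 0, 0], [44, 0, 0, 0, 0], [44, 0, 0, 0, 0], [44, 0, 0, 0, 0], [44, 0, 0, 0, 0], [44, 0, 0, 0, 0], [44, 0, 0, 0, 0], [44, 0, 0, 0, 0], [44, 0, 0, 0, 0], [44, 0, 0, 0, 0]])

```text
clock: 21.68
eef_pos: [0.5506, -0.3093, 0.1329]
tcp_rot: [2.767, 1.487, 0.0]
force: [1.5, 0.3, 4.3]
finger_gap: 0.0476
```

```bash
python3 -c "
from h import *
goto((.550,-.3087,.132),56.4)"
```

```text
t 21.68 pos [ 0.5506 -0.3093  0.1329] yaw 56.5 tiltz -1.0000 gap 0.0476 F [1.5 0.3 4.3]
twist units 0.02; after it dx 0.006 dy -0.027 dz 0.031 (units)
```

Emit:
apply_moves(deltas=[[44, 0, 0, 0, 0], [40, 0, 0, 0, 0], [36, 0, 0, 0, 0], [32, 0, 0, 0, 0], [30, 0, 0, 0, 0], [30, 0, 0, 0, 0], [30, 0, 0, 0, 0]], newtons=20)

```text
clock: 22.27
eef_pos: [0.5506, -0.3093, 0.1329]
tcp_rot: [2.767, 1.487, 0.0]
force: [0.5, 0.5, 5.1]
finger_gap: 0.035
```

Emit:
apply_moves(deltas=[[30, 0, 0, 0, 0], [30, 0, 0, 0, 0], [30, 0, 0, 0, 0], [30, 0, 0, 0, 0], [30, 0, 0, 0, 0], [30, 0, 0, 0, 0], [30, 0, 0, 0, 0], [30, 0, 0, 0, 0], [30, 0, 0, 0, 0], [30, 0, 0, 0, 0], [30, 0, 0, 0, 0], [30, 0, 0, 0, 0]])

```text
clock: 23.27
eef_pos: [0.5506, -0.3093, 0.1329]
tcp_rot: [2.767, 1.487, 0.0]
force: [0.1, -0.5, 4.9]
finger_gap: 0.035
```

```bash
python3 -c "
from h import *
goto((.550,-.3087,.132),56.4)
s=imaging.grab_frame('scene')
f=lambda a:cv2.resize(a,None,fx=5,fy=5,interpolation=cv2.INTER_CUBIC)
cv2.imwrite('pics/v13.png',np.hstack([f(s[270:390,150:240]),f(s[215:335,250:320])]))"
```

```text
t 23.27 pos [ 0.5506 -0.3093  0.1329] yaw 56.5 tiltz -1.0000 gap 0.0350 F [ 0.1 -0.5  4.9]
twist units 0.02; after it dx 0.006 dy -0.028 dz 0.030 (units)
```

View pics/v13.png

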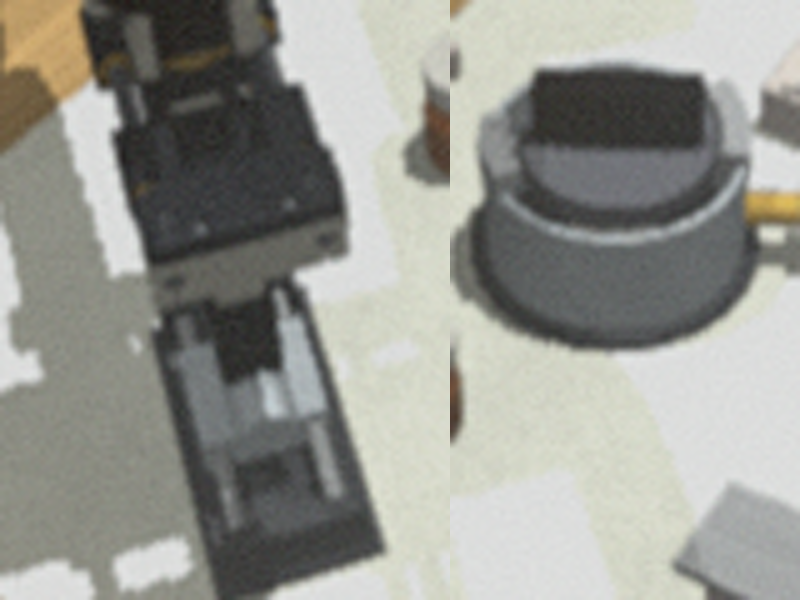

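Emit:
apply_moves(deltas=[[30, 0, 0, 0, 0], [30, 0, 0, 0, 0], [30, 0, 0, 0, 0], [30, 0, 0, 0, 0], [30, 0, 0, 0, 0], [30, 0, 0, 0, 0], [30, 0, 0, 0, 0], [30, 0, 0, 0, 0], [30, 0, 0, 0, 0], [30, 0, 0, 0, 0], [30, 0, 0, 0, 0], [30, 0, 0, 0, 0]])

```text
clock: 24.32
eef_pos: [0.5506, -0.3093, 0.1329]
tcp_rot: [2.767, 1.486, 0.0]
force: [0.6, 0.7, 5.6]
finger_gap: 0.0351
```

Emit:
apply_moves(deltas=[[40, 0, 0, 0, 0], [48, 0, 0, 0, 0], [56, 0, 0, 0, 0], [64, 0, 0, 0, 0], [72, 0, 0, 0, 0], [80, 0, 0, 0, 0], [93, 0, 0, 0, 0], [93, 0, 0, 0, 0], [93, 0, 0, 0, 0], [93, 0, 0, 0, 0], [93, 0, 0, 0, 0], [93, 0, 0, 0, 0]])

```text
clock: 25.32
eef_pos: [0.5505, -0.3092, 0.1328]
tcp_rot: [2.768, 1.487, 0.0]
force: [0.4, 0.1, -0.6]
finger_gap: 0.0928
```

Emit:
apply_moves(deltas=[[93, 0, 0, -0.4, 0], [93, 0, 0, -0.7, 0], [93, 0, 0, -1, 0], [93, 0, 0, -1, 0], [93, 0, 0, -1, 0], [93, 0, 0, -1, 0], [93, -1, 0, 0, 0], [93, -1, 0, 0, 0], [93, -1, 0, 0, 0], [93, -1, 0, 0, 0], [93, 0, 0, 0, 0], [93, 0, 0, 0, 0]])

```text
clock: 26.32
eef_pos: [0.4832, -0.4106, 0.2867]
tcp_rot: [2.769, 1.482, 0.0]
force: [1.0, 0.2, 0.9]
finger_gap: 0.0931
```

```bash
python3 -c "
from h import *
goto((.550,-.3087,.132),56.4)
s=imaging.grab_frame('scene');t=imaging.grab_frame('top');cv2.imwrite('pics/end_s.png',s);cv2.imwrite('pics/end_t.png',t)
s0=cv2.imread('pics/scene0.png')
f=lambda a:cv2.resize(a,None,fx=4,fy=4,interpolation=cv2.INTER_CUBIC)
cv2.imwrite('pics/v14.png',np.hstack([f(s[290:390,160:240]),f(s0[290:390,160:240])]))"
```

```text
t 26.32 pos [ 0.4832 -0.4106  0.2867] yaw 56.3 tiltz -1.0000 gap 0.0931 F [1.  0.2 0.9]
twist units -0.02; after it dx 4.061 dy -0.026 dz 5.158 (units)
```

View pics/v14.png

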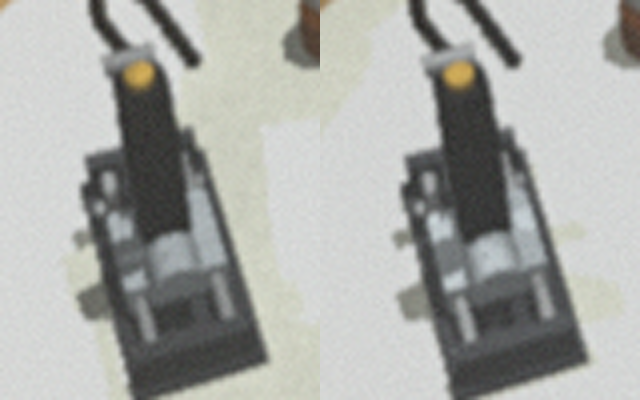

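View pics/end_t.png

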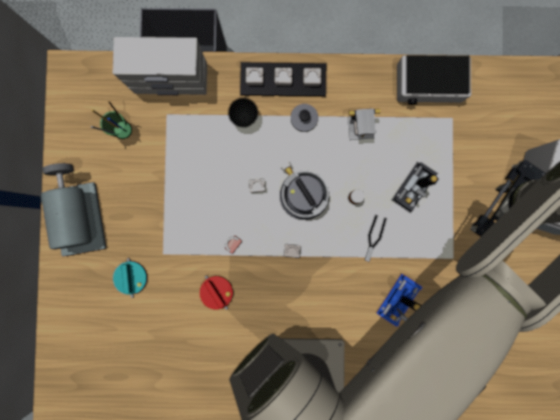

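View pics/end_s.png

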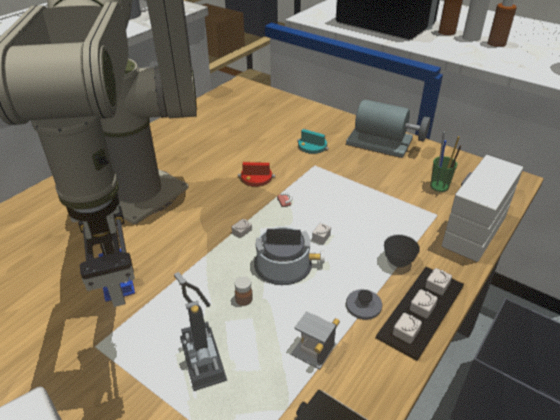

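In the final views the gun looks as it did at the start (knob at about (194,308), trigger forward). The lid sits in the pot at scene (283,245) and top (304,193). The other things on the bench are where they were, and the gripper is clear of everything.

```bash
python3 -c "
from cell import close_job
print(close_job())"
```

```text
the job is handed in; nothing more can be done
None
```

I set the lid in the pot, turned it clockwise to the stops, worked the filling gun's trigger through both stages, and handed the job in at about 26 s. No verdict was given. I inferred the seal, trigger and float values from tool positions and finger gaps; none was read directly.

- **Lid:** The pins went down in the gaps with the lid turned about 70° from home. I turned it to the stops, where the turning torque rose to 1.4 N m. The tool height put the underside at about 60.3 mm, so the seal is pressed down about 1.7 mm. In the top view the handle reads 32.5–33.6° against about 33° for the pot's x axis, and the lid looks centred to within about 3 mm.
- **Trigger:** At 7 N it rested at the pressure point with a 47.6 mm gap for over 1.3 s. At 20 N it went to the end of the second stage with a 35.0 mm gap and stayed there for more than 2 s. I then let go and backed away. The last picture shows the trigger at rest and the bystanders unmoved.
- **What disagreed:**
  - The two cameras placed the pot several mm apart, so I centred the lid by light touch. The lid was also gripped about 5 mm off the middle of its handle, which gave up to about 20 N of side and vertical load at the stops before I relieved it.
  - The full-squeeze gap was 2 mm under the stated 37 mm.
  - I estimate the gun floated 7–13 mm during the full squeeze, inside the 22 mm limit.

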